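# Unlock the gift-pack case and hold the key turned

### The job

Please unlock the glass-lidded wooden case for me: take the red-headed key out of the wooden key block and push it fully home into the steel lock in the case's front rail (its wafers are sticky: a gentle wiggle helps, don't force it), then turn it a quarter turn clockwise until the lid springs up. The lock is sprung, so finish still gripping the key, fully home and turned, so that the bolt stays back while I lift the lid; leave the black-headed key in the block and don't disturb the other things.

Things in the scene. Friction and masses are not known exactly. Their poses are not given: they have to be found in the camera images.
- case_key: the right key: red round head, flat steel blade, 64 mm long, 40 g. Origin at the blade's tip; z up to the head, y across the width, x normal to the flats. Blade 28 mm long, 10 wide, 4 thick, round tip, its top 6 mm notched to a 4 mm round stem; shoulder 18 (y) x 10 x 5 mm stops on the lock's plate; head 28 mm disc, 10 thick (x), 36 to 64 mm above the tip. Starts upright in the block, shoulder on its top
- case_key_grip (a point): centre of the red key's head, 50 mm above its tip, 22 mm above its shoulder's underside; pinch here across the 10 mm thickness (key x). Fingertips may reach at most 20 mm below this point: with the key in the block or home in the lock, that is just above the block's top or lock's face. Axes as the key's
- case_key_tip (a point): tip of the red key's blade, axes as the key's
- spare_key: the wrong key, for another case: black rectangular head (24 in y, 10 in x, 27 high), 28 mm blade without the notch, so that it cannot turn in this lock. Origin at its blade tip, axes as the red key's. Stands in the other slot of the block, head centres level. Bystander
- key_block: fixed wooden block, 36 (x) x 100 (y) x 34 mm high, origin at the centre of its underside, z up. Blade slots in its top at y = +24 and -24 mm, along y; either key may be in either slot, key y along block y. It may stand left or right of the case
- case: fixed wooden display case, 224 (x) x 236 (y) x 78 mm high, glass lid, two gift packs inside. Origin at the centre of its underside; +x to the back (hinge side), z up. The front rail, 47 mm wide, holds the lock
- keyhole (a point): centre of the slot in the face of the fixed steel keyhole plate (37 mm wide, 4 mm thick), 79.5 mm above the table, 88.5 mm in front of the case's centre. z up, y along the slot (parallel to the case front), x to the back. Slot 11.2 (y) x 5.2 mm (x), mouth bevelled 1.8 mm wider all round. Insert straight down, key y along this y, either way round. Home: shoulder on the plate, tip 28 mm down
- wafer_a (a joint): upper of two sprung, sticky wafers under the plate, on the +x side: m pushed aside; 0 free, about 0.003 with the blade past it. Each sticks against a steady push, needing 10 to 30 N, as the blade's tip meets it (8 to 12 mm down), but gives way under 10 N while the key is wiggled some 4 degrees each way about z
- wafer_b (a joint): lower wafer, on the -x side: m pushed aside, as the upper one; met with the tip 14 to 18 mm down
- lock_plug (a joint): angle of the lock's plug under the plate, rad: 0 locked, grows clockwise seen from above, stop at 1.6. The key can turn it only when home within about 1 mm, its notch level with the plate. A spring turns it back (0.03 to 0.11 N m). The key has 0.1 to 0.15 rad of play in it, so turn it that much further than the plug is to go
- lock_bolt (a joint): travel of the bolt, m: 0 shot into the lid's front edge, withdrawn by the plug at 5.8 mm per rad; clear of the lid at about 7 mm
- case_lid (a joint): lid opening, rad: 0 closed, flush with the rail. Once the bolt is clear a spring lifts it to about 0.2 (front edge some 36 mm up)
- lid_edge (a point): middle of the closed lid's front edge, at its top, 24.5 mm behind the keyhole (fixed to the case)
- canister_2: green storage canister with a wooden lid, 64 mm diameter, 75 mm high, origin under its centre. Bystander
- price_holder_1: small oak block with an upright price card, 22 x 66 x 62 mm, origin under its centre. Bystander
- pack_15: red spotted gift pack with a bow, 74 x 191 x 70 mm, origin under its centre. Bystander
- pack_25: dark gift pack with a yellow bow, 142 x 173 x 86 mm, origin under its centre. Bystander
Things that resemble listed ones, but are neither listed nor needed, are in the scene too. There is more than one size of the key_block; the one meant has the size given above.

How it is judged:
By the outcome, as a careful person would: the job done as asked, in the order asked, and still so for the second after the job is handed in, while the arm keeps its last pose, push and grip.
It also fails if it takes over 58 s, if anything falls off the work surface, if the arm or the gripper's body presses on something with over 40 N, if the wrist force passes 120 N, or if a joint passes its speed limit or range.

### The arm

A 6-joint arm with a two-finger parallel gripper is mounted at the origin on a cart in front of the work surface, level with it; the furniture and walls round the work are solid. World frame = base frame: x ahead of the robot, y to its left, z up, the work surface at z = 0. Lengths are in m, angles in rad, forces in N, time in s.
With the tool pointing down it reaches from about 0.25 to 0.775 m from the base axis. Payload 4 kg.
Tool frame: the origin (TCP) lies between the finger pads; the fingertips stand 14 mm ahead of it and the grasp point (between the pads) lies 5 mm behind it; z points along the fingers, y is the direction in which the jaws open and shut (so a half turn about z gives the same grasp; the last joint's range is limited). The gripper opens to 94 mm and grips with 3 to 60 N. Pads are 16 mm wide; open, the fingers measure 119 mm over their backs; the gripper's body (75 mm by 177 mm) begins 78 mm behind the grasp point.
Start: joints at [-1.341, 0.087, 1.371, -0, 1.684, -0.103], TCP at [0.18, -0.52, 0.22] pointing down, gripper open.
Joint ranges: [-3.1, 3.1], [-0.76, 2.03], [0.27, 2.55], [-1.08, 4.22], [0.17, 2.65], [-2.57, 2.57]. Speed limits (rad/s): [2.79, 2.79, 3.14, 3.14, 3.14, 3.14].

### API

Orientations are given as [roll, pitch, yaw] about the fixed x, y, z axes, in that order (R = Rz(yaw) Ry(pitch) Rx(roll)).
In Python, from bench import robot, cams, spotter gives the robot as it stands.
- The arm moves only by the shell command python3 -m inch 'ROWS'. ROWS is JSON, a list of rows, each an object of numbers: "grip": the opening, from 0 (shut) to 1 (fully open); "dx", "dy", "dz": the shift along the tool's x, y, z in units of 25 mm (1.0 is 25 mm); "rx", "ry", "rz": the turn, a rotation vector about the tool's x, y, z in units of 5 degrees (1.0 is 5 degrees). A call has 1 to 12 rows; each row shifts and turns the pose as measured when the row begins, along the tool's axes as they then stand; what a row does not reach is not made up. A row lasts 1/8 s, in which the tool goes at most 62.5 mm and 10.7 degrees, less where a joint would pass 70% of its speed; a pose out of reach is approached as far as the arm can. A call is refused whole if a number of a shift passes 1 or a number of a turn 1, either way. A call with a gripper value outside its range is refused whole. The fingers move at their own pace and stop on an object; the grip force is fixed at half the most. Time passes only in rows, so rows that do not move let the fingers close. It gives the time, the measured TCP pose, the force and the opening at its end, in the units of the state.
- robot.get_obs(): the state, without advancing time (a new reading comes with each control period).
- cams.snapshot(name): name is "side" or "top"; returns a dict with "frame" (400x640x3 uint8, red, green, blue), "intrinsics" (3x3 intrinsics, pixels), "k1" (the pictures are not rectified: a ray, as slopes to the right and down, at radius r is drawn at 1 + k1 r^2 times it, then the intrinsics apply), "eye" and "orientation" of the camera in the world. Camera axes: x right, y up, looking along -z (the intrinsics and any distortion apply to the point x, -y, -z); pixel columns grow to the right and rows downward; lengths in m; the calibration is good to about 2 mm. A picture is of the moment at which its call begins. There is no depth.
- robot.close_job(): hands the job in, once; it reports no verdict.
Trained networks look in a picture, given as the dict that the camera call returned (one of the last four; its "shot" number tells which), for a name from the list of things; names that differ only in an ending like _2 or _b are one class to them, and where a whole thing is asked for, a point or a joint stands for the part that bears it (a point fixed in the world has none). Each returns a list of dicts, best first, with "score" (0 to 1); they miss things now and then, are a little off and sometimes report something else, mostly with a low value. They report only what shows in the picture. A call takes as long as a camera call. They do not tell look-alikes from the thing itself.
- spotter.regions_of(picture, query): "pixels" (400x640 bool, what is visible of it) and "extent" ([left, top, right, bottom] in pixels, round what is visible of it).
- spotter.place_of(picture, query): "pixel" ([column, row] in pixels: a listed point, or the origin of a listed thing).
The state is a dict: "time": time; "joint_positions": joint angles; "qvel": joint speeds; "joint_torque": joint torques, N m; "tool_pos": TCP position; "ee_rot": TCP orientation; "wrist_force": force on the tool from outside, world axes, zero at the start; "wrist_torque": the same for the moment, N m; "width": finger opening in m.
Only numpy, scipy, OpenCV 4.12 (cv2) and the standard library are available. Lean on these libraries where they do the work, as an engineer would, in place of code of your own. Each camera call takes 0.05 s, during which the arm holds its last target.

## Working session

There is one attempt and no reset: what is moved stays moved. The work goes in short steps, Python scripts to look and compute and a shell command to move; the robot and the scene stay as the last step left them, time stands still between calls to the robot, and variables do not carry over. Pictures are saved under pics/ and viewed, and the job is handed in when it is done.

```bash
ls; mkdir -p pics; cat > h.py <<'E'
import numpy as np, cv2, json
from bench import robot, cams, spotter
E
python3 - <<'E'
from h import *
o=robot.get_obs(); print({k:np.round(v,3).tolist() for k,v in o.items()})
for n in ("side","top"):
    s=cams.snapshot(n); cv2.imwrite(f"pics/{n}0.png",s["frame"][:,:,::-1])
    print(n,{k:(np.round(v,4).tolist() if k!='frame' else 0) for k,v in s.items()})
    for q in ("case_key","case_key_grip","case_key_tip","spare_key","key_block","case","keyhole","lid_edge"):
        print(q,[(round(d["score"],2),np.round(d["pixel"],1).tolist()) for d in spotter.place_of(s,q)][:4])
print(robot.get_obs()["time"])
E
```

```text
pics
{'time': 0.0, 'joint_positions': [-1.341, 0.088, 1.372, 0.0, 1.684, -0.103], 'qvel': [-0.001, 0.0, -0.0, -0.0, 0.003, 0.002], 'joint_torque': [-0.0, -34.017, -30.243, 0.072, 0.033, -0.0], 'tool_pos': [0.18, -0.519, 0.218], 'ee_rot': [-3.139, -0.0, 0.333], 'wrist_force': [0.098, 0.01, -1.122], 'wrist_torque': [0.024, 0.042, -0.016], 'width': 0.094}
side {'frame': 0, 'intrinsics': [[487.2525, 0.0, 322.9624], [0.0, 487.2525, 191.1441], [0.0, 0.0, 1.0]], 'k1': -0.1317, 'eye': [0.0714, -1.023, 1.0063], 'orientation': [0.8657, 0.0168, -0.4471], 'shot': 1}
case_key [(0.43, [347.1, 279.2])]
case_key_grip [(0.54, [349.5, 264.0])]
case_key_tip [(0.58, [346.6, 279.9])]
spare_key [(0.65, [336.7, 264.6])]
key_block [(0.87, [362.8, 332.2]), (0.72, [342.0, 277.4]), (0.62, [307.1, 294.4]), (0.2, [256.9, 161.4])]
case [(0.72, [317.1, 191.0])]
keyhole [(0.6, [290.0, 183.7])]
lid_edge [(0.96, [301.1, 183.0])]
top {'frame': 0, 'intrinsics': [[376.4251, 0.0, 317.5387], [0.0, 376.4251, 203.1024], [0.0, 0.0, 1.0]], 'k1': -0.0452, 'eye': [0.323, -0.0622, 1.3569], 'orientation': [0.1787, -0.0021, -1.5747], 'shot': 2}
case_key [(0.57, [383.6, 231.3])]
case_key_grip [(0.55, [384.0, 230.6])]
case_key_tip []
spare_key [(0.6, [370.0, 229.9]), (0.41, [215.0, 242.4])]
key_block [(0.64, [427.3, 243.6]), (0.59, [373.9, 228.3]), (0.44, [382.2, 260.8]), (0.32, [217.7, 243.1])]
case [(0.57, [284.4, 212.0])]
keyhole [(0.89, [290.0, 230.2])]
lid_edge [(0.81, [286.9, 224.2])]
0.9
```

View pics/side0.png

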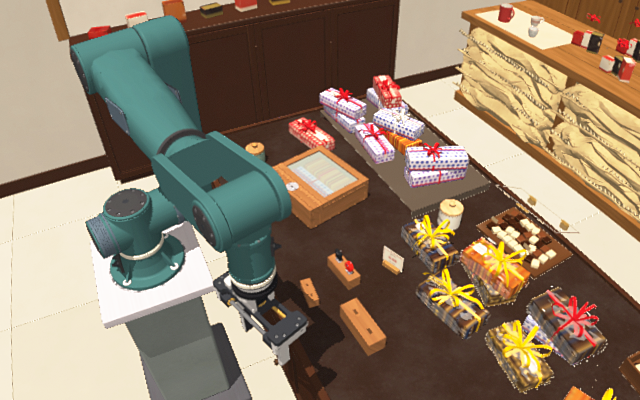

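View pics/top0.png

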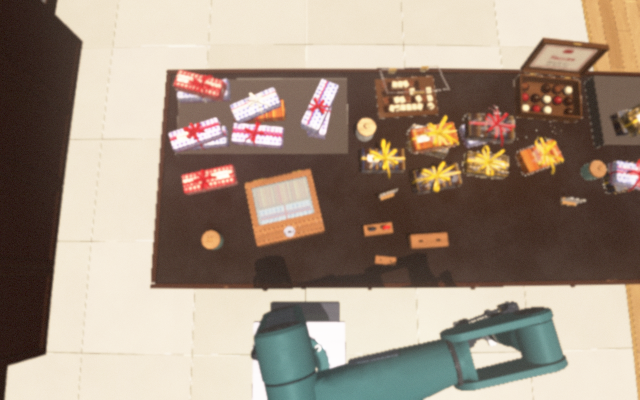

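```bash
python3 - <<'E'
import cv2
a=cv2.imread("pics/side0.png"); b=cv2.imread("pics/top0.png")
cv2.imwrite("pics/side0c.png",cv2.resize(a[160:360,240:440],None,fx=3,fy=3,interpolation=cv2.INTER_CUBIC))
cv2.imwrite("pics/top0c.png",cv2.resize(b[180:310,240:440],None,fx=4,fy=4,interpolation=cv2.INTER_CUBIC))
E
```

```text
(no output)
```

View pics/side0c.png

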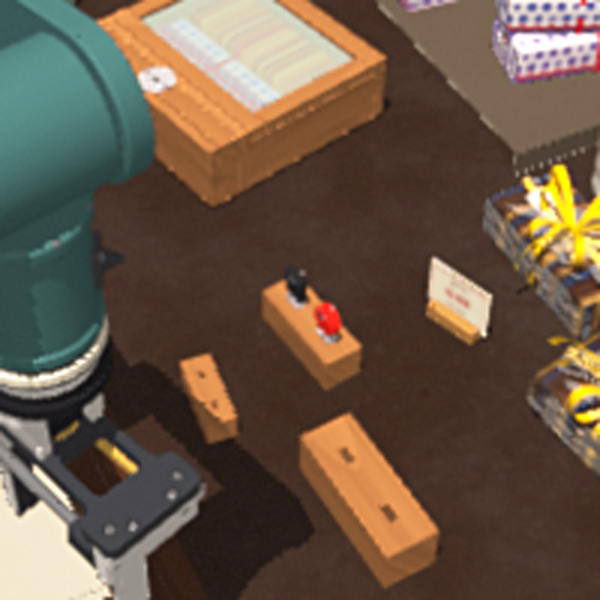

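View pics/top0c.png

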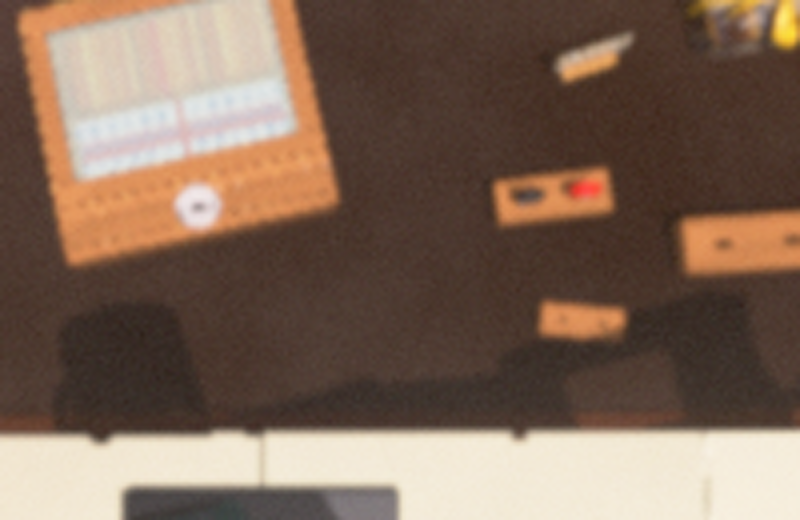

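```bash
cat >> h.py <<'E'
from scipy.spatial.transform import Rotation as Ro
from scipy.optimize import least_squares
def cam(s):
    K=np.array(s["intrinsics"]); 
    return dict(K=K,k=float(s["k1"]),e=np.array(s["eye"]),R=Ro.from_euler("xyz",s["orientation"]).as_matrix())
def proj(c,P):
    q=(np.atleast_2d(P)-c["e"])@c["R"]; x=q[:,0]/-q[:,2]; y=-q[:,1]/-q[:,2]
    f=1+c["k"]*(x*x+y*y); return np.c_[c["K"][0,0]*x*f+c["K"][0,2],c["K"][1,1]*y*f+c["K"][1,2]]
def ray(c,uv):
    uv=np.asarray(uv,float).reshape(1,1,2)
    x,y=cv2.undistortPoints(uv,c["K"],np.array([c["k"],0,0,0.]))[0,0]
    return c["R"]@np.array([x,-y,-1.])
def atz(c,uv,z):
    d=ray(c,uv); return c["e"]+d*(z-c["e"][2])/d[2]
def tri(c1,u1,c2,u2):
    A=[];b=[]
    for c,u in((c1,u1),(c2,u2)):
        d=ray(c,u); d/=np.linalg.norm(d); M=np.eye(3)-np.outer(d,d); A.append(M); b.append(M@c["e"])
    return np.linalg.lstsq(np.vstack(A),np.hstack(b),rcond=None)[0]
E
python3 - <<'E'
from h import *
import pickle
S={}
for n in ("side","top"):
    s=cams.snapshot(n); M={}
    for q in ("case_key","spare_key","key_block","case","keyhole","price_holder_1"):
        r=spotter.regions_of(s,q); M[q]=[(d["score"],d["pixels"],d["extent"]) for d in r]
        print(n,q,[(round(d["score"],2),np.round(d["extent"]).tolist(),int(d["pixels"].sum())) for d in r][:5])
    S[n]=(s,M)
pickle.dump(S,open("S.pkl","wb"))
cs,ct=cam(S["side"][0]),cam(S["top"][0])
print("tool proj",proj(cs,robot.get_obs()["tool_pos"]),proj(ct,robot.get_obs()["tool_pos"]))
# colour centroids
def red(s,box):
    f=s["frame"].astype(float); l,t,r,b=box; g=f[t:b,l:r]; w=np.clip(g[...,0]-np.maximum(g[...,1],g[...,2])*2.0-20,0,None)
    yy,xx=np.mgrid[t:b,l:r]; return np.array([(w*xx).sum(),(w*yy).sum()])/w.sum(), int((w>0).sum())
a,na=red(S["side"][0],(340,255,360,280)); b,nb=red(S["top"][0],(372,218,398,238)); print(a,na,b,nb)
print("red tri",tri(cs,a,ct,b), atz(cs,a,.056),atz(ct,b,.056))
k=[290,183.7];k2=[290,230.2]
print("keyhole",tri(cs,k,ct,k2),atz(cs,k,.0795),atz(ct,k2,.0795))
k=[301.1,183.0];k2=[286.9,224.2]
print("lidedge",tri(cs,k,ct,k2),atz(cs,k,.078),atz(ct,k2,.078))
E
```

```text
side case_key [(0.69, [278.0, 144.0, 364.0, 228.0], 4645), (0.48, [346.0, 262.0, 353.0, 274.0], 81)]
side spare_key [(0.65, [334.0, 246.0, 343.0, 260.0], 72), (0.6, [275.0, 144.0, 369.0, 225.0], 4645), (0.58, [401.0, 213.0, 459.0, 274.0], 1960)]
side key_block [(0.76, [339.0, 297.0, 386.0, 356.0], 1378), (0.56, [324.0, 254.0, 361.0, 290.0], 567), (0.55, [302.0, 279.0, 320.0, 304.0], 296)]
side case [(0.61, [273.0, 144.0, 367.0, 226.0], 4625)]
side keyhole [(0.81, [271.0, 143.0, 368.0, 229.0], 4776)]
side price_holder_1 [(0.78, [382.0, 245.0, 403.0, 273.0], 366)]
top case_key []
top spare_key [(0.58, [244.0, 169.0, 317.0, 231.0], 3518)]
top key_block [(0.94, [407.0, 234.0, 446.0, 249.0], 556), (0.6, [361.0, 222.0, 396.0, 236.0], 258), (0.45, [372.0, 256.0, 396.0, 261.0], 162), (0.24, [243.0, 170.0, 322.0, 248.0], 4421)]
top case [(0.78, [243.0, 170.0, 323.0, 251.0], 4541)]
top keyhole [(0.8, [246.0, 170.0, 324.0, 246.0], 4419)]
top price_holder_1 [(0.61, [378.0, 190.0, 393.0, 199.0], 105)]
tool proj [[265.61859136 339.77540328]] [[472.28418263 319.0613936 ]]
[349.20556745 265.89239829] 73 [385.68438267 226.84464432] 25
red tri [ 0.47334608 -0.30308568  0.05355254] [ 0.47224362 -0.30492248  0.056     ] [ 0.47313005 -0.30265665  0.056     ]
keyhole [0.45489902 0.02877657 0.08976296] [0.4548012  0.04133396 0.0795    ] [0.46023365 0.02833821 0.0795    ]
lidedge [0.48545164 0.03861803 0.07194038] [0.4865457  0.03103184 0.078     ] [0.48101554 0.03922516 0.078     ]
```

```bash
cat >> h.py <<'E'
def box(x,y,yaw,L,W,z0,z1):
    c,s=np.cos(yaw),np.sin(yaw); R=np.array([[c,-s],[s,c]])
    p=np.array([(a*L/2,b*W/2) for a,b in((-1,-1),(-1,1),(1,1),(1,-1))])@R.T+[x,y]
    return np.vstack([np.c_[p,np.full(4,z0)],np.c_[p,np.full(4,z1)]])
E
python3 - <<'E'
from h import *
import pickle
S=pickle.load(open("S.pkl","rb"))
C={n:cam(S[n][0]) for n in S}
for n,bx in(("side",(280,175,305,198)),("top",(278,220,302,243))):
    f=S[n][0]["frame"].astype(float); l,t,r,b=bx; g=f[t:b,l:r]
    w=np.clip(g[...,2]-110,0,None)/100; w=(g[...,2]>0.72*g[...,0])&(g[...,0]>150)
    yy,xx=np.mgrid[t:b,l:r]; m=(w).astype(np.uint8)
    nlab,lab,st,ce=cv2.connectedComponentsWithStats(m); i=1+np.argmax(st[1:,4]); 
    h=cv2.convexHull(np.argwhere(lab==i)[:,::-1].astype(np.int32)); mo=cv2.moments(h)
    u=np.array([mo["m10"]/mo["m00"]+l,mo["m01"]/mo["m00"]+t]); print(n,st[i],ce[i]+[l,t],u, atz(C[n],u,.0795))
    S[n+"u"]=u
print("plate tri",tri(C["side"],S["sideu"],C["top"],S["topu"]))
def fit(n_m,x0,L,W,H):
    from scipy.optimize import minimize
    def soft(n,p,dz=0):
        im=np.zeros((1600,2560),np.uint8)
        hull=cv2.convexHull((proj(C[n],box(*p,L,W,0,H)).astype(np.float32)+0.5)*4)
        cv2.fillConvexPoly(im,hull.astype(np.int32),255); return cv2.resize(im,(640,400),interpolation=cv2.INTER_AREA)/255.
    T={n:cv2.GaussianBlur(m.astype(float),(0,0),1) for n,m in n_m.items()}
    def cost(q): 
        p=(q[0]/100,q[1]/100,q[2]/10); return sum(np.abs(T[n]-cv2.GaussianBlur(soft(n,p),(0,0),1)).sum() for n in T)
    r=minimize(cost,[x0[0]*100,x0[1]*100,x0[2]*10],method="Nelder-Mead",options=dict(initial_simplex=np.array([x0[0]*100,x0[1]*100,x0[2]*10])+np.array([[0,0,0],[1.5,0,0],[0,1.5,0],[0,0,1]])))
    return r.x/[100,100,10],r.fun
def wood(n,bx):
    f=S[n][0]["frame"].astype(float); m=np.zeros((400,640),bool); l,t,r,b=bx
    g=f[t:b,l:r]; m[t:b,l:r]=(g[...,0]-g[...,2]>55)&(g[...,0]>100); 
    m=cv2.morphologyEx(m.astype(np.uint8),cv2.MORPH_CLOSE,np.ones((5,5)))
    return m
B={"side":wood("side",(322,248,364,294)),"top":wood("top",(358,217,400,242))}
Bs={n:S[n][1]["key_block"][1][1] for n in ("side","top")}
for nm,mm in(("colour",B),("spot",Bs)):
  for k in (("side",),("top",),("side","top")):
    print("block",nm,k,[np.round(v,4) for v in fit({n:mm[n] for n in k},(.472,-.28,0.0),.036,.1,.034)],[int(mm[n].sum()) for n in k])
Cm={"side":S["side"][1]["case"][0][1],"top":S["top"][1]["case"][0][1]}
for k in (("top",),("side",),("side","top")):
    print("case",k,[np.round(v,4) for v in fit({n:Cm[n] for n in k},(.54,.04,-.2),.224,.236,.078)])
    
E
```

```text
side [ 6  7 13  9 86] [291.95348837 185.94186047] [291.89333333 185.98222222] [0.45572788 0.02890073 0.0795    ]
top [ 6  6 11 11 97] [289. 231.] [289. 231.] [0.45751131 0.03171995 0.0795    ]
plate tri [0.45736788 0.03205554 0.07664429]
block colour ('side',) [array([ 0.4681, -0.2793,  0.1405]), np.float64(87.3261)] [677]
block colour ('top',) [array([ 0.4711, -0.281 ,  0.0571]), np.float64(44.8581)] [382]
block colour ('side', 'top') [array([ 0.4688, -0.28  ,  0.1499]), np.float64(149.748)] [677, 382]
block spot ('side',) [array([ 0.4669, -0.281 ,  0.1123]), np.float64(130.8839)] [567]
block spot ('top',) [array([ 0.4679, -0.2795,  0.1544]), np.float64(74.0141)] [258]
block spot ('side', 'top') [array([ 0.4672, -0.28  ,  0.1245]), np.float64(208.9365)] [567, 258]
case ('top',) [array([0.5421, 0.0514, 0.2181]), np.float64(73.6179)]
case ('side',) [array([0.5457, 0.0518, 0.1667]), np.float64(815.7985)]
case ('side', 'top') [array([0.5412, 0.0515, 0.2178]), np.float64(916.7762)]
```

```bash
python3 - <<'E'
from h import *
import pickle
S=pickle.load(open("S.pkl","rb")); C={n:cam(S[n][0]) for n in S}
tiles=[]
for n,(l,t,w,h) in(("side",(320,245,48,48)),("top",(356,208,48,48))):
    f=S[n][0]["frame"][:,:,::-1][t:t+h,l:l+w]; k=8
    for yaw in (None,0.06,0.11,0.15):
        im=cv2.resize(f,None,fx=k,fy=k,interpolation=cv2.INTER_CUBIC)
        if yaw is not None:
            P=(proj(C[n],box(.4705,-.280,yaw,.036,.1,0,.034))-[l,t]+.5)*k
            for a,b in((4,5),(5,6),(6,7),(7,4),(0,1),(0,4),(1,5),(0,3),(3,7)):
                cv2.line(im,P[a].astype(int).tolist(),P[b].astype(int).tolist(),(0,255,0),1)
        tiles.append(cv2.resize(im,(200*2-200+0,200)) if 0 else im)
o=np.vstack([np.hstack(tiles[:4]),np.hstack(tiles[4:])]); o=cv2.resize(o,(800,400),interpolation=cv2.INTER_AREA); cv2.imwrite("pics/ov1.png",o)
# black centroid
def blk(n,box_):
    l,t,r,b=box_; g=S[n][0]["frame"].astype(float)[t:b,l:r].sum(2); yy,xx=np.mgrid[t:b,l:r]; w=np.clip(150-g,0,None); return np.array([(w*xx).sum(),(w*yy).sum()])/w.sum()
for n,bx in(("side",(334,248,345,261)),("top",(365,224,378,234))):
    print(n,S[n][0]["frame"][bx[1]:bx[3],bx[0]:bx[2]].sum(2))
E
```

```text
side [[159 160 158 157 163 165 165 162 167 167 168]
 [162 145 146 152 148 156 181 168 159 162 172]
 [153 128 139 145 145 189 313 277 171 155 163]
 [148 122 148 164 145 194 316 280 170 160 159]
 [163 130 187 199 153 146 158 154 147 158 154]
 [305 226 172 220 184 151 144 137 142 153 162]
 [430 293 110 166 170 143 135 111 141 157 165]
 [470 295 103  77  96 115 104 103 225 228 168]
 [482 368 187  90  80  98  93 135 367 372 234]
 [494 475 340 165  80  89  77 140 412 485 354]
 [484 503 441 302 145  78  72 108 317 471 463]
 [466 481 510 515 344 122  64 104 210 410 495]
 [460 465 516 587 465 236 192 234 255 388 475]]
top [[216 233 245 254 257 270 288 314 343 348 361 371 387]
 [331 337 324 331 335 346 353 375 397 409 424 431 442]
 [411 395 361 352 342 343 337 342 351 370 403 436 450]
 [440 426 347 290 276 271 275 271 278 296 334 398 442]
 [448 423 339 259 214 212 220 230 234 252 299 377 442]
 [446 439 361 281 216 220 230 243 261 270 329 402 449]
 [442 449 406 356 296 297 317 312 341 343 390 432 457]
 [443 465 449 429 399 394 394 400 403 413 429 450 458]
 [422 458 457 443 440 441 431 430 428 445 437 452 439]
 [400 448 444 445 439 438 425 427 431 422 419 418 396]]
```

View pics/ov1.png

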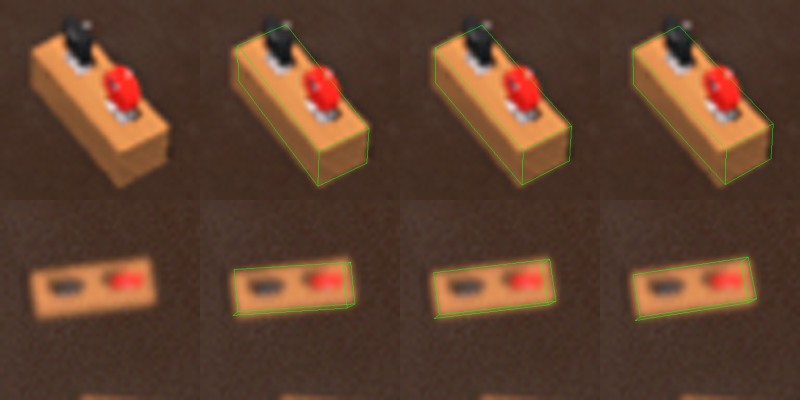

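```bash
cat >> h.py <<'E'
def plan(n,tx,ty,tz,tyaw):
    "print suggested rows: world move spread over n rows"
    o=robot.get_obs(); p=np.array(o["tool_pos"]); ps=o["ee_rot"][2]
    d=np.array([tx,ty,tz])-p; dy=(tyaw-ps)
    print("t",round(o["time"],2),"at",p.round(4),"yaw",round(ps,4),"rp",np.round(o["ee_rot"][:2],4),"d mm",(d*1000).round(1),"dyaw deg",round(np.degrees(dy),2),"w",round(o["width"],4),"F",np.round(o["wrist_force"],1),"T",np.round(o["wrist_torque"],2))
    for i in range(n):
        a=ps+dy*i/n; v=d/n/.025
        print(dict(dx=round(v[0]*np.cos(a)+v[1]*np.sin(a),2),dy=round(v[0]*np.sin(a)-v[1]*np.cos(a),2),dz=round(-v[2],2),rz=round(-np.degrees(dy)/n/5,2)))
E
python3 -c "
from h import *
plan(16,.473,-.303,.13,1.686)"
```

```text
t 1.6 at [ 0.1797 -0.5198  0.2195] yaw 0.3329 rp [ 3.1415 -0.    ] d mm [293.3 216.8 -89.5] dyaw deg 77.53 w 0.0942 F [-0.5 -0.7  0.1] T [ 0.01 -0.01 -0.03]
{'dx': np.float64(0.87), 'dy': np.float64(-0.27), 'dz': np.float64(0.22), 'rz': np.float64(-0.97)}
{'dx': np.float64(0.89), 'dy': np.float64(-0.2), 'dz': np.float64(0.22), 'rz': np.float64(-0.97)}
{'dx': np.float64(0.9), 'dy': np.float64(-0.12), 'dz': np.float64(0.22), 'rz': np.float64(-0.97)}
{'dx': np.float64(0.91), 'dy': np.float64(-0.05), 'dz': np.float64(0.22), 'rz': np.float64(-0.97)}
{'dx': np.float64(0.91), 'dy': np.float64(0.03), 'dz': np.float64(0.22), 'rz': np.float64(-0.97)}
{'dx': np.float64(0.91), 'dy': np.float64(0.11), 'dz': np.float64(0.22), 'rz': np.float64(-0.97)}
{'dx': np.float64(0.89), 'dy': np.float64(0.18), 'dz': np.float64(0.22), 'rz': np.float64(-0.97)}
{'dx': np.float64(0.87), 'dy': np.float64(0.26), 'dz': np.float64(0.22), 'rz': np.float64(-0.97)}
{'dx': np.float64(0.85), 'dy': np.float64(0.33), 'dz': np.float64(0.22), 'rz': np.float64(-0.97)}
{'dx': np.float64(0.82), 'dy': np.float64(0.4), 'dz': np.float64(0.22), 'rz': np.float64(-0.97)}
{'dx': np.float64(0.78), 'dy': np.float64(0.47), 'dz': np.float64(0.22), 'rz': np.float64(-0.97)}
{'dx': np.float64(0.74), 'dy': np.float64(0.53), 'dz': np.float64(0.22), 'rz': np.float64(-0.97)}
{'dx': np.float64(0.69), 'dy': np.float64(0.6), 'dz': np.float64(0.22), 'rz': np.float64(-0.97)}
{'dx': np.float64(0.64), 'dy': np.float64(0.65), 'dz': np.float64(0.22), 'rz': np.float64(-0.97)}
{'dx': np.float64(0.58), 'dy': np.float64(0.7), 'dz': np.float64(0.22), 'rz': np.float64(-0.97)}
{'dx': np.float64(0.52), 'dy': np.float64(0.75), 'dz': np.float64(0.22), 'rz': np.float64(-0.97)}
```

```bash
python3 -m inch '[{"dx":0.87,"dy":-0.27,"rz":-1,"grip":0.5},{"dx":0.89,"dy":-0.2,"rz":-1,"grip":0.5},{"dx":0.9,"dy":-0.12,"rz":-1,"grip":0.5},{"dx":0.91,"dy":-0.05,"rz":-1,"grip":0.5},{"dx":0.91,"dy":0.03,"rz":-1,"grip":0.5},{"dx":0.91,"dy":0.11,"rz":-1,"grip":0.5},{"dx":0.89,"dy":0.18,"rz":-1,"grip":0.5},{"dx":0.87,"dy":0.26,"rz":-1,"grip":0.5},{"dx":0.85,"dy":0.33,"rz":-1,"grip":0.5},{"dx":0.82,"dy":0.4,"rz":-1,"grip":0.5},{"dx":0.78,"dy":0.47,"rz":-1,"grip":0.5}]'; python3 -c "
from h import *
plan(6,.473,-.303,.15,1.686)"
```

```text
t 1.6 at [ 0.1797 -0.5198  0.2195] yaw 0.3329 rp [ 3.1415 -0.    ] d mm [293.3 216.8 -69.5] dyaw deg 77.53 w 0.0942 F [-0.5 -0.7  0.1] T [ 0.01 -0.01 -0.03]
{'dx': np.float64(2.32), 'dy': np.float64(-0.73), 'dz': np.float64(0.46), 'rz': np.float64(-2.58)}
{'dx': np.float64(2.42), 'dy': np.float64(-0.19), 'dz': np.float64(0.46), 'rz': np.float64(-2.58)}
{'dx': np.float64(2.41), 'dy': np.float64(0.36), 'dz': np.float64(0.46), 'rz': np.float64(-2.58)}
{'dx': np.float64(2.26), 'dy': np.float64(0.89), 'dz': np.float64(0.46), 'rz': np.float64(-2.58)}
{'dx': np.float64(2.01), 'dy': np.float64(1.37), 'dz': np.float64(0.46), 'rz': np.float64(-2.58)}
{'dx': np.float64(1.65), 'dy': np.float64(1.78), 'dz': np.float64(0.46), 'rz': np.float64(-2.58)}invalid input at $[0]: expected keys grip, dx, dy, dz, rx, ry, rz
```

All keys are required in every row.

```bash
python3 -m inch '[{"dx":0.87,"dy":-0.27,"dz":0,"rx":0,"ry":0,"rz":-1,"grip":0.5},{"dx":0.89,"dy":-0.2,"dz":0,"rx":0,"ry":0,"rz":-1,"grip":0.5},{"dx":0.9,"dy":-0.12,"dz":0,"rx":0,"ry":0,"rz":-1,"grip":0.5},{"dx":0.91,"dy":-0.05,"dz":0,"rx":0,"ry":0,"rz":-1,"grip":0.5},{"dx":0.91,"dy":0.03,"dz":0,"rx":0,"ry":0,"rz":-1,"grip":0.5},{"dx":0.91,"dy":0.11,"dz":0,"rx":0,"ry":0,"rz":-1,"grip":0.5},{"dx":0.89,"dy":0.18,"dz":0,"rx":0,"ry":0,"rz":-1,"grip":0.5},{"dx":0.87,"dy":0.26,"dz":0,"rx":0,"ry":0,"rz":-1,"grip":0.5},{"dx":0.85,"dy":0.33,"dz":0,"rx":0,"ry":0,"rz":-1,"grip":0.5},{"dx":0.82,"dy":0.4,"dz":0,"rx":0,"ry":0,"rz":-1,"grip":0.5},{"dx":0.78,"dy":0.47,"dz":0,"rx":0,"ry":0,"rz":-1,"grip":0.5}]'; python3 -c "
from h import *
plan(8,.473,-.303,.15,1.686)"
```

```text
time: 2.98
tool_pos: [0.3818, -0.3618, 0.2196]
ee_rot: [3.141, 0.001, 1.321]
wrist_force: [-0.5, 0.3, 0.2]
width: 0.0467
t 2.98 at [ 0.3818 -0.3618  0.2196] yaw 1.321 rp [3.1408e+00 9.0000e-04] d mm [ 91.2  58.8 -69.6] dyaw deg 20.91 w 0.0467 F [-0.5  0.3  0.2] T [ 0.01 -0.08 -0.  ]
{'dx': np.float64(0.4), 'dy': np.float64(0.37), 'dz': np.float64(0.35), 'rz': np.float64(-0.52)}
{'dx': np.float64(0.38), 'dy': np.float64(0.39), 'dz': np.float64(0.35), 'rz': np.float64(-0.52)}
{'dx': np.float64(0.36), 'dy': np.float64(0.4), 'dz': np.float64(0.35), 'rz': np.float64(-0.52)}
{'dx': np.float64(0.34), 'dy': np.float64(0.42), 'dz': np.float64(0.35), 'rz': np.float64(-0.52)}
{'dx': np.float64(0.32), 'dy': np.float64(0.44), 'dz': np.float64(0.35), 'rz': np.float64(-0.52)}
{'dx': np.float64(0.3), 'dy': np.float64(0.45), 'dz': np.float64(0.35), 'rz': np.float64(-0.52)}
{'dx': np.float64(0.28), 'dy': np.float64(0.46), 'dz': np.float64(0.35), 'rz': np.float64(-0.52)}
{'dx': np.float64(0.26), 'dy': np.float64(0.48), 'dz': np.float64(0.35), 'rz': np.float64(-0.52)}
```

```bash
python3 -m inch '[{"dx":0.41,"dy":0.38,"dz":0.35,"rx":0,"ry":0,"rz":-0.55,"grip":0.45},{"dx":0.4,"dy":0.4,"dz":0.35,"rx":0,"ry":0,"rz":-0.55,"grip":0.45},{"dx":0.38,"dy":0.42,"dz":0.35,"rx":0,"ry":0,"rz":-0.55,"grip":0.45},{"dx":0.36,"dy":0.44,"dz":0.35,"rx":0,"ry":0,"rz":-0.55,"grip":0.45},{"dx":0.34,"dy":0.45,"dz":0.35,"rx":0,"ry":0,"rz":-0.55,"grip":0.45},{"dx":0.32,"dy":0.47,"dz":0.35,"rx":0,"ry":0,"rz":-0.55,"grip":0.45},{"dx":0.3,"dy":0.48,"dz":0.35,"rx":0,"ry":0,"rz":-0.55,"grip":0.45},{"dx":0.28,"dy":0.5,"dz":0.35,"rx":0,"ry":0,"rz":-0.55,"grip":0.45},{"dx":0,"dy":0,"dz":0,"rx":0,"ry":0,"rz":0,"grip":0.45}]'; python3 -c "
from h import *
plan(3,.473,-.303,.10,1.686)"
```

```text
time: 4.1
tool_pos: [0.4814, -0.2937, 0.1427]
ee_rot: [-3.139, -0.001, 1.73]
wrist_force: [-0.8, -0.2, -0.4]
width: 0.0421
t 4.1 at [ 0.4814 -0.2937  0.1427] yaw 1.7297 rp [-3.1394e+00 -6.0000e-04] d mm [ -8.4  -9.3 -42.7] dyaw deg -2.5 w 0.0421 F [-0.8 -0.2 -0.4] T [-0.02 -0.15 -0.03]
{'dx': np.float64(-0.1), 'dy': np.float64(-0.13), 'dz': np.float64(0.57), 'rz': np.float64(0.17)}
{'dx': np.float64(-0.11), 'dy': np.float64(-0.13), 'dz': np.float64(0.57), 'rz': np.float64(0.17)}
{'dx': np.float64(-0.11), 'dy': np.float64(-0.13), 'dz': np.float64(0.57), 'rz': np.float64(0.17)}
```

```bash
python3 -m inch '[{"dx":-0.12,"dy":-0.14,"dz":0.5,"rx":0,"ry":0,"rz":0.17,"grip":0.45},{"dx":-0.12,"dy":-0.14,"dz":0.5,"rx":0,"ry":0,"rz":0.17,"grip":0.45},{"dx":-0.12,"dy":-0.14,"dz":0.5,"rx":0,"ry":0,"rz":0.17,"grip":0.45},{"dx":0,"dy":0,"dz":0,"rx":0,"ry":0,"rz":0,"grip":0.45}]'; cat > look.py <<'E'
from h import *
import sys,pickle
tag=sys.argv[1]; boxes=eval(sys.argv[2]) # dict n:(cx,cy,half)
t=[]
for n,(cx,cy,hf) in boxes.items():
    s=cams.snapshot(n); pickle.dump(s,open(f"{tag}_{n}.pkl","wb"))
    f=s["frame"][cy-hf:cy+hf,cx-hf:cx+hf,::-1]; t.append(cv2.resize(f,(400,400),interpolation=cv2.INTER_CUBIC))
cv2.imwrite(f"pics/{tag}.png",np.hstack(t))
E
python3 -c "
from h import *
plan(2,.473,-.303,.053,1.686)"; python3 look.py a1 '{"side":(350,255,40),"top":(385,225,40)}'
```

```text
time: 4.6
tool_pos: [0.4704, -0.3058, 0.1026]
ee_rot: [-3.138, 0.0, 1.68]
wrist_force: [0.3, 0.3, -0.2]
width: 0.0421
t 4.6 at [ 0.4704 -0.3058  0.1026] yaw 1.6801 rp [-3.1385e+00  1.0000e-04] d mm [  2.6   2.8 -49.6] dyaw deg 0.34 w 0.0421 F [ 0.3  0.3 -0.2] T [-0.02 -0.12  0.04]
{'dx': np.float64(0.05), 'dy': np.float64(0.06), 'dz': np.float64(0.99), 'rz': np.float64(-0.03)}
{'dx': np.float64(0.05), 'dy': np.float64(0.06), 'dz': np.float64(0.99), 'rz': np.float64(-0.03)}
```

View pics/a1.png

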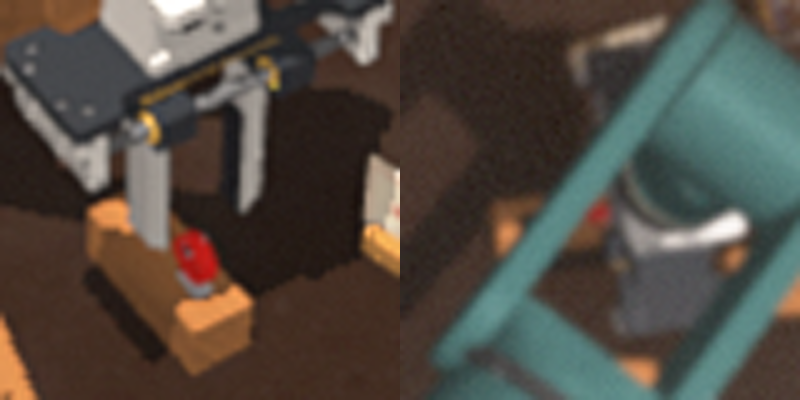

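```bash
python3 - <<'E'
from h import *
import pickle
c=cam(pickle.load(open("a1_side.pkl","rb")))
o=robot.get_obs(); p=np.array(o["tool_pos"]); R=Ro.from_euler("xyz",o["ee_rot"]).as_matrix()
for nm,v in dict(tip=(0,0,.014),a=(0,.021,.014),b=(0,-.021,.014),a2=(0,.0336,.014),b2=(0,-.0336,.014)).items(): print(nm,(p+R@v).round(4),(proj(c,p+R@v)-[310,215])*5)
E
```

```text
tip [ 0.4714 -0.3061  0.0902] [[197.06148147 211.69853919]]
a [ 0.4923 -0.3038  0.0902] [[231.50410235 194.77730468]]
b [ 0.4506 -0.3084  0.0902] [[162.14168315 228.82756972]]
a2 [ 0.5048 -0.3024  0.0902] [[251.94188261 184.72413424]]
b2 [ 0.438  -0.3098  0.0902] [[140.95960471 239.20483875]]
```

```bash
python3 -m inch '[{"dx":0.05,"dy":0.06,"dz":0.8,"rx":0,"ry":0,"rz":0,"grip":0.45},{"dx":0.05,"dy":0.06,"dz":0.7,"rx":0,"ry":0,"rz":0,"grip":0.45},{"dx":0,"dy":0,"dz":0,"rx":0,"ry":0,"rz":0,"grip":0.45}]'; python3 -c "
from h import *
plan(1,.473,-.303,.053,1.686)"; python3 look.py a2 '{"side":(350,260,40),"top":(385,225,40)}'; python3 - <<'E'
from h import *
import pickle
c=cam(pickle.load(open("a2_side.pkl","rb")))
o=robot.get_obs(); p=np.array(o["tool_pos"]); R=Ro.from_euler("xyz",o["ee_rot"]).as_matrix()
print(p)
for nm,v in dict(tip=(0,0,.014),a=(0,.021,.014),b=(0,-.021,.014),a2=(0,.0336,.014),b2=(0,-.0336,.014),grasp=(0,0,-.005)).items(): print(nm,(p+R@v).round(4),(proj(c,p+R@v)-[310,220])*5)
E
```

```text
time: 5.08
tool_pos: [0.4755, -0.3043, 0.0677]
ee_rot: [3.139, 0.005, 1.681]
wrist_force: [-0.1, 0.9, -0.3]
width: 0.0423
t 5.08 at [ 0.4755 -0.3043  0.0677] yaw 1.6808 rp [3.1393 0.005 ] d mm [ -2.5   1.3 -14.7] dyaw deg 0.3 w 0.0423 F [-0.1  0.9 -0.3] T [-0.06 -0.1   0.04]
{'dx': np.float64(0.06), 'dy': np.float64(-0.09), 'dz': np.float64(0.59), 'rz': np.float64(-0.06)}
[ 0.4763555  -0.30504541  0.06942397]
tip [ 0.4764 -0.3051  0.0554] [[203.43966003 227.70054589]]
a [ 0.4973 -0.3028  0.0555] [[237.14948498 210.72092119]]
b [ 0.4556 -0.3074  0.0553] [[169.27793215 244.87899668]]
a2 [ 0.5098 -0.3015  0.0556] [[257.15952564 200.62851639]]
b2 [ 0.443  -0.3088  0.0553] [[148.56301668 255.28150787]]
grasp [ 0.4763 -0.305   0.0744] [[203.95941636 202.8976971 ]]
```

View pics/a2.png

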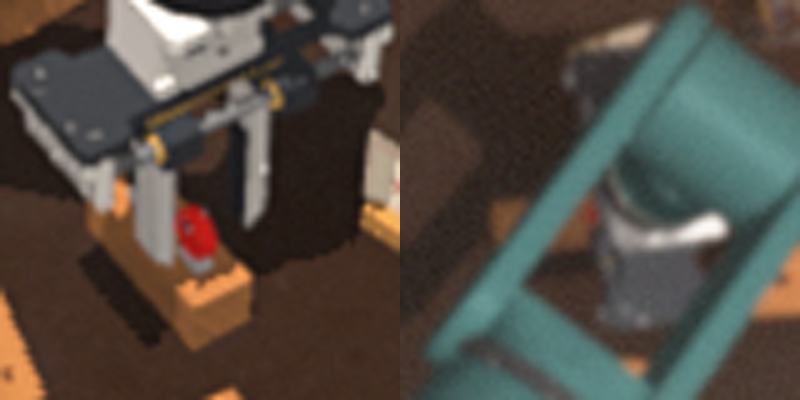

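```bash
python3 -m inch '[{"dx":0.03,"dy":-0.06,"dz":0.35,"rx":0,"ry":0,"rz":0,"grip":0.45},{"dx":0,"dy":0,"dz":0.2,"rx":0,"ry":0,"rz":0,"grip":0.4},{"dx":0,"dy":0,"dz":0,"rx":0,"ry":0,"rz":0,"grip":0.4}]'; python3 -c "
from h import *
plan(1,.473,-.303,.053,1.686)"
```

```text
time: 5.55
tool_pos: [0.4756, -0.3052, 0.0564]
ee_rot: [3.135, 0.009, 1.681]
wrist_force: [0.7, 0.0, -0.9]
width: 0.0381
t 5.55 at [ 0.4756 -0.3052  0.0564] yaw 1.6807 rp [3.1349 0.0093] d mm [-2.6  2.2 -3.4] dyaw deg 0.31 w 0.0381 F [ 0.7  0.  -0.9] T [-0.05 -0.08  0.05]
{'dx': np.float64(0.1), 'dy': np.float64(-0.09), 'dz': np.float64(0.14), 'rz': np.float64(-0.06)}
```

```bash
cat >> h.py <<'E'
def rv(tyaw):
    o=robot.get_obs(); R=Ro.from_euler("xyz",o["ee_rot"]); T=Ro.from_euler("xyz",[np.pi,0,tyaw])
    print("rot units",(np.degrees((R.inv()*T).as_rotvec())/5).round(3))
E
python3 -m inch '[{"dx":0.08,"dy":-0.1,"dz":0.12,"rx":0,"ry":0,"rz":0,"grip":0.4},{"dx":0,"dy":0,"dz":0,"rx":0,"ry":0,"rz":0,"grip":0.4}]'; python3 -c "
from h import *
plan(1,.473,-.303,.053,1.686);rv(1.686)"
```

```text
time: 5.8
tool_pos: [0.4728, -0.3034, 0.0534]
ee_rot: [3.135, 0.009, 1.681]
wrist_force: [-0.1, -0.4, -0.2]
width: 0.0377
t 5.8 at [ 0.4728 -0.3034  0.0534] yaw 1.6806 rp [3.1348 0.0094] d mm [ 0.2  0.4 -0.4] dyaw deg 0.31 w 0.0377 F [-0.1 -0.4 -0.2] T [-0.02 -0.13  0.03]
{'dx': np.float64(0.02), 'dy': np.float64(0.01), 'dz': np.float64(0.01), 'rz': np.float64(-0.06)}
rot units [ 0.077  0.108 -0.062]
```

```bash
python3 -m inch '[{"dx":0,"dy":0,"dz":0,"rx":0.08,"ry":0.11,"rz":-0.06,"grip":0.4},{"dx":0,"dy":0,"dz":0,"rx":0,"ry":0,"rz":0,"grip":0.3}]'; python3 -c "
from h import *
plan(1,.473,-.303,.053,1.686);rv(1.686)"; python3 look.py a3 '{"side":(350,260,40),"top":(385,225,40)}'
```

```text
time: 6.05
tool_pos: [0.4729, -0.3036, 0.0537]
ee_rot: [-3.141, -0.0, 1.686]
wrist_force: [0.2, -0.7, -0.6]
width: 0.031
t 6.05 at [ 0.4729 -0.3036  0.0537] yaw 1.6862 rp [-3.1414e+00 -2.0000e-04] d mm [ 0.1  0.6 -0.7] dyaw deg -0.01 w 0.031 F [ 0.2 -0.7 -0.6] T [-0.   -0.1   0.03]
{'dx': np.float64(0.02), 'dy': np.float64(0.01), 'dz': np.float64(0.03), 'rz': np.float64(0.0)}
rot units [-0.002 -0.003  0.003]
```

View pics/a3.png

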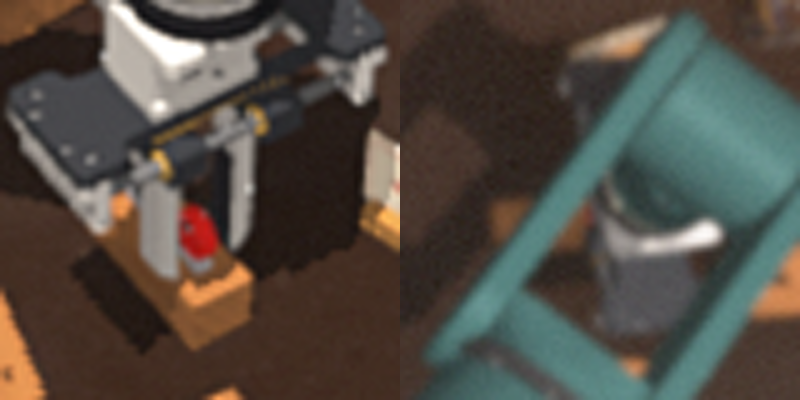

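```bash
python3 -m inch '[{"dx":0,"dy":0,"dz":0,"rx":0,"ry":0,"rz":0,"grip":0.2},{"dx":0,"dy":0,"dz":0,"rx":0,"ry":0,"rz":0,"grip":0.13}]'; python3 -c "
from h import *
plan(1,.473,-.303,.053,1.686);rv(1.686)"; python3 -m inch '[{"dx":0,"dy":0,"dz":0,"rx":0,"ry":0,"rz":0,"grip":0.05},{"dx":0,"dy":0,"dz":0,"rx":0,"ry":0,"rz":0,"grip":0.0}]'; python3 -c "
from h import *
plan(1,.473,-.303,.053,1.686);rv(1.686)"; python3 look.py a4 '{"side":(350,260,40),"top":(385,225,40)}'
```

```text
time: 6.4
tool_pos: [0.4729, -0.3036, 0.0538]
ee_rot: [-3.142, -0.0, 1.686]
wrist_force: [0.6, -0.6, 0.9]
width: 0.0136
t 6.4 at [ 0.4729 -0.3036  0.0538] yaw 1.6862 rp [-3.1415e+00 -1.0000e-04] d mm [ 0.1  0.6 -0.8] dyaw deg -0.01 w 0.0136 F [ 0.6 -0.6  0.9] T [-0.02 -0.08 -0.01]
{'dx': np.float64(0.02), 'dy': np.float64(0.01), 'dz': np.float64(0.03), 'rz': np.float64(0.0)}
rot units [-0.001 -0.001  0.002]
time: 6.65
tool_pos: [0.4729, -0.3035, 0.0538]
ee_rot: [-3.142, -0.0, 1.686]
wrist_force: [0.0, -0.1, 1.2]
width: 0.01
t 6.65 at [ 0.4729 -0.3035  0.0538] yaw 1.6863 rp [-3.1415e+00 -1.0000e-04] d mm [ 0.1  0.5 -0.8] dyaw deg -0.02 w 0.01 F [ 0.  -0.1  1.2] T [ 0.01 -0.12  0.  ]
{'dx': np.float64(0.02), 'dy': np.float64(0.01), 'dz': np.float64(0.03), 'rz': np.float64(0.0)}
rot units [-0.001 -0.001  0.003]
```

View pics/a4.png

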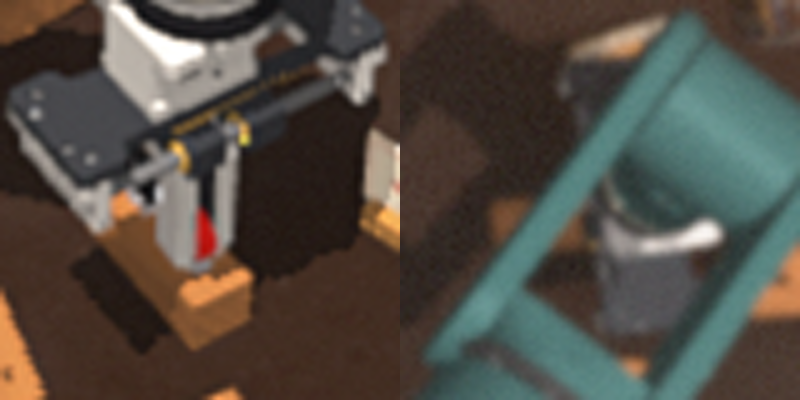

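```bash
python3 -m inch '[{"dx":0,"dy":0,"dz":-0.3,"rx":0,"ry":0,"rz":0,"grip":0},{"dx":0,"dy":0,"dz":-0.6,"rx":0,"ry":0,"rz":0,"grip":0}]'; python3 -c "
from h import *
plan(1,.473,-.303,.155,1.686);rv(1.686)"
```

```text
time: 7.0
tool_pos: [0.4721, -0.3029, 0.0758]
ee_rot: [-3.139, -0.002, 1.686]
wrist_force: [-0.8, -0.1, -0.1]
width: 0.0097
t 7.0 at [ 0.4721 -0.3029  0.0758] yaw 1.6863 rp [-3.1392e+00 -2.2000e-03] d mm [ 0.9 -0.1 79.2] dyaw deg -0.01 w 0.0097 F [-0.8 -0.1 -0.1] T [-0.08 -0.11  0.01]
{'dx': np.float64(-0.01), 'dy': np.float64(0.04), 'dz': np.float64(-3.17), 'rz': np.float64(0.0)}
rot units [-0.027 -0.025  0.003]
```

```bash
python3 -m inch '[{"dx":0,"dy":0.03,"dz":-0.8,"rx":0,"ry":0,"rz":0,"grip":0},{"dx":0,"dy":0.0,"dz":-0.9,"rx":0,"ry":0,"rz":0,"grip":0},{"dx":0,"dy":0.0,"dz":-0.9,"rx":0,"ry":0,"rz":0,"grip":0},{"dx":0,"dy":0.0,"dz":-0.8,"rx":0,"ry":0,"rz":0,"grip":0},{"dx":0,"dy":0.0,"dz":0,"rx":0,"ry":0,"rz":0,"grip":0}]'; python3 -c "
from h import *
plan(14,.4565,.032,.155,1.787);rv(1.686)";  python3 look.py a5 '{"side":(350,240,60),"top":(385,225,40)}'
```

```text
time: 7.62
tool_pos: [0.4745, -0.3039, 0.1711]
ee_rot: [3.138, 0.004, 1.686]
wrist_force: [0.3, -0.2, -0.1]
width: 0.0099
t 7.62 at [ 0.4745 -0.3039  0.1711] yaw 1.6863 rp [3.1375 0.0037] d mm [-18.  335.9 -16.1] dyaw deg 5.77 w 0.0099 F [ 0.3 -0.2 -0.1] T [ 0.   -0.11  0.02]
{'dx': np.float64(0.96), 'dy': np.float64(0.06), 'dz': np.float64(0.05), 'rz': np.float64(-0.08)}
{'dx': np.float64(0.96), 'dy': np.float64(0.07), 'dz': np.float64(0.05), 'rz': np.float64(-0.08)}
{'dx': np.float64(0.96), 'dy': np.float64(0.07), 'dz': np.float64(0.05), 'rz': np.float64(-0.08)}
{'dx': np.float64(0.96), 'dy': np.float64(0.08), 'dz': np.float64(0.05), 'rz': np.float64(-0.08)}
{'dx': np.float64(0.96), 'dy': np.float64(0.09), 'dz': np.float64(0.05), 'rz': np.float64(-0.08)}
{'dx': np.float64(0.96), 'dy': np.float64(0.09), 'dz': np.float64(0.05), 'rz': np.float64(-0.08)}
{'dx': np.float64(0.96), 'dy': np.float64(0.1), 'dz': np.float64(0.05), 'rz': np.float64(-0.08)}
{'dx': np.float64(0.96), 'dy': np.float64(0.11), 'dz': np.float64(0.05), 'rz': np.float64(-0.08)}
{'dx': np.float64(0.95), 'dy': np.float64(0.11), 'dz': np.float64(0.05), 'rz': np.float64(-0.08)}
{'dx': np.float64(0.95), 'dy': np.float64(0.12), 'dz': np.float64(0.05), 'rz': np.float64(-0.08)}
{'dx': np.float64(0.95), 'dy': np.float64(0.13), 'dz': np.float64(0.05), 'rz': np.float64(-0.08)}
{'dx': np.float64(0.95), 'dy': np.float64(0.14), 'dz': np.float64(0.05), 'rz': np.float64(-0.08)}
{'dx': np.float64(0.95), 'dy': np.float64(0.14), 'dz': np.float64(0.05), 'rz': np.float64(-0.08)}
{'dx': np.float64(0.95), 'dy': np.float64(0.15), 'dz': np.float64(0.05), 'rz': np.float64(-0.08)}
rot units [0.047 0.043 0.003]
```

View pics/a5.png

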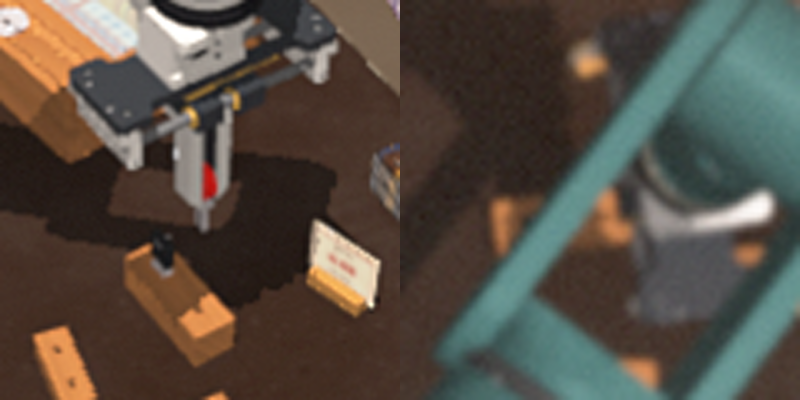

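```bash
python3 -m inch '[{"dx":0.9,"dy":0.06,"dz":0,"rx":0.05,"ry":0.04,"rz":-0.1,"grip":0},{"dx":0.95,"dy":0.07,"dz":0,"rx":0,"ry":0,"rz":-0.1,"grip":0},{"dx":0.95,"dy":0.07,"dz":0,"rx":0,"ry":0,"rz":-0.1,"grip":0},{"dx":0.95,"dy":0.08,"dz":0,"rx":0,"ry":0,"rz":-0.1,"grip":0},{"dx":0.95,"dy":0.08,"dz":0,"rx":0,"ry":0,"rz":-0.1,"grip":0},{"dx":0.95,"dy":0.09,"dz":0,"rx":0,"ry":0,"rz":-0.1,"grip":0},{"dx":0.95,"dy":0.1,"dz":0,"rx":0,"ry":0,"rz":-0.1,"grip":0},{"dx":0.95,"dy":0.1,"dz":0,"rx":0,"ry":0,"rz":-0.1,"grip":0},{"dx":0.95,"dy":0.11,"dz":0,"rx":0,"ry":0,"rz":-0.1,"grip":0},{"dx":0.95,"dy":0.12,"dz":0,"rx":0,"ry":0,"rz":-0.1,"grip":0},{"dx":0.9,"dy":0.12,"dz":0,"rx":0,"ry":0,"rz":-0.1,"grip":0},{"dx":0.5,"dy":0.1,"dz":0,"rx":0,"ry":0,"rz":-0.1,"grip":0}]'; python3 -c "
from h import *
plan(2,.4565,.032,.155,1.787);rv(1.787)"
```

```text
time: 9.22
tool_pos: [0.4438, -0.0027, 0.1612]
ee_rot: [-3.125, -0.02, 1.81]
wrist_force: [0.7, -0.3, -0.5]
width: 0.0099
t 9.22 at [ 0.4438 -0.0027  0.1612] yaw 1.8097 rp [-3.1245 -0.0204] d mm [12.7 34.7 -6.2] dyaw deg -1.3 w 0.0099 F [ 0.7 -0.3 -0.5] T [-0.04 -0.12 -0.02]
{'dx': np.float64(0.61), 'dy': np.float64(0.41), 'dz': np.float64(0.12), 'rz': np.float64(0.13)}
{'dx': np.float64(0.62), 'dy': np.float64(0.4), 'dz': np.float64(0.12), 'rz': np.float64(0.13)}
rot units [-0.198 -0.232  0.263]
```

```bash
python3 -m inch '[{"dx":0.5,"dy":0.4,"dz":0,"rx":-0.2,"ry":-0.23,"rz":0.25,"grip":0},{"dx":0.5,"dy":0.4,"dz":0,"rx":0,"ry":0,"rz":0,"grip":0},{"dx":0,"dy":0,"dz":0,"rx":0,"ry":0,"rz":0,"grip":0},{"dx":0,"dy":0,"dz":0,"rx":0,"ry":0,"rz":0,"grip":0}]'; python3 -c "
from h import *
plan(1,.4565,.032,.155,1.787);rv(1.787)"
```

```text
time: 9.72
tool_pos: [0.4563, 0.0294, 0.1602]
ee_rot: [-3.139, 0.0, 1.792]
wrist_force: [0.2, -0.4, -0.4]
width: 0.0096
t 9.72 at [0.4563 0.0294 0.1602] yaw 1.7922 rp [-3.1394e+00  1.0000e-04] d mm [ 0.2  2.6 -5.2] dyaw deg -0.3 w 0.0096 F [ 0.2 -0.4 -0.4] T [-0.02 -0.11  0.06]
{'dx': np.float64(0.1), 'dy': np.float64(0.03), 'dz': np.float64(0.21), 'rz': np.float64(0.06)}
rot units [-0.025  0.001  0.06 ]
```

```bash
python3 -m inch '[{"dx":0.1,"dy":0.02,"dz":0.45,"rx":0,"ry":0,"rz":0.06,"grip":0},{"dx":0,"dy":0,"dz":0.4,"rx":0,"ry":0,"rz":0,"grip":0},{"dx":0,"dy":0,"dz":0,"rx":0,"ry":0,"rz":0,"grip":0}]'; python3 -c "
from h import *
plan(1,.4565,.032,.136,1.787);rv(1.787)";  python3 look.py b1 '{"side":(292,180,25),"top":(289,228,40)}'
```

```text
time: 10.1
tool_pos: [0.4556, 0.0308, 0.1366]
ee_rot: [-3.137, -0.0, 1.785]
wrist_force: [0.5, -0.4, -0.2]
width: 0.0094
t 10.1 at [0.4556 0.0308 0.1366] yaw 1.7845 rp [-3.1374 -0.    ] d mm [ 0.9  1.2 -0.6] dyaw deg 0.14 w 0.0094 F [ 0.5 -0.4 -0.2] T [ 0.02 -0.07 -0.  ]
{'dx': np.float64(0.04), 'dy': np.float64(0.04), 'dz': np.float64(0.02), 'rz': np.float64(-0.03)}
rot units [-0.048 -0.    -0.028]
```

View pics/b1.png

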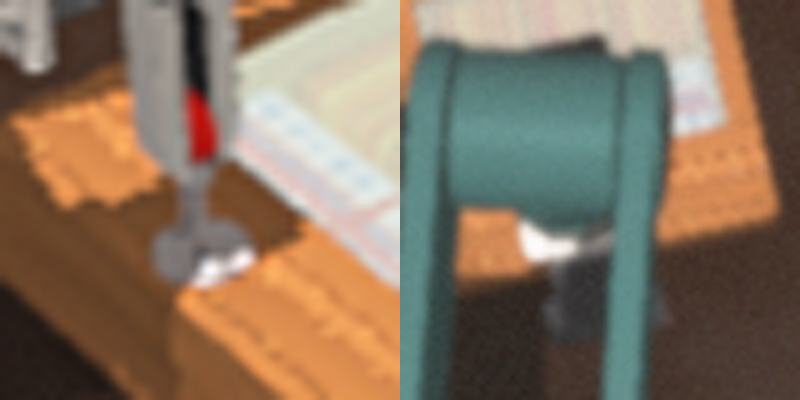

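```bash
python3 - <<'E'
from h import *
import pickle
s=pickle.load(open("b1_side.pkl","rb")); c=cam(s)
o=robot.get_obs(); p=np.array(o["tool_pos"]); R=Ro.from_euler("xyz",o["ee_rot"]).as_matrix(); print(p)
l,t,k=292-25,180-25,8
f=s["frame"][t:t+50,l:l+50,::-1]; im=cv2.resize(f,None,fx=12,fy=12,interpolation=cv2.INTER_CUBIC)
def dot(P,col):
    q=proj(c,P)[0]; q2=((q-[l,t]+.5)*12).astype(int); cv2.circle(im,q2.tolist(),4,col,-1); print(P.round(4),q.round(2))
for h,col in((.0478,(0,255,0)),(.0198,(0,255,0)),(-.005,(0,255,0)),(.014,(255,0,0))): dot(p+R@[0,0,h],col)
dot(np.array([.4565,.032,.0795]),(0,0,255)); dot(np.array([.4574,.0321,.0795]),(0,255,255))
cv2.imwrite("pics/b1o.png",im)
E
```

```text
[0.45625337 0.03085287 0.13764032]
[0.4561 0.0308 0.0898] [291.57 182.9 ]
[0.4562 0.0308 0.1178] [291.03 175.51]
[0.4563 0.0309 0.1426] [290.54 168.81]
[0.4562 0.0308 0.1236] [290.92 173.96]
[0.4565 0.032  0.0795] [291.73 185.31]
[0.4574 0.0321 0.0795] [291.99 185.21]
```

View pics/b1o.png

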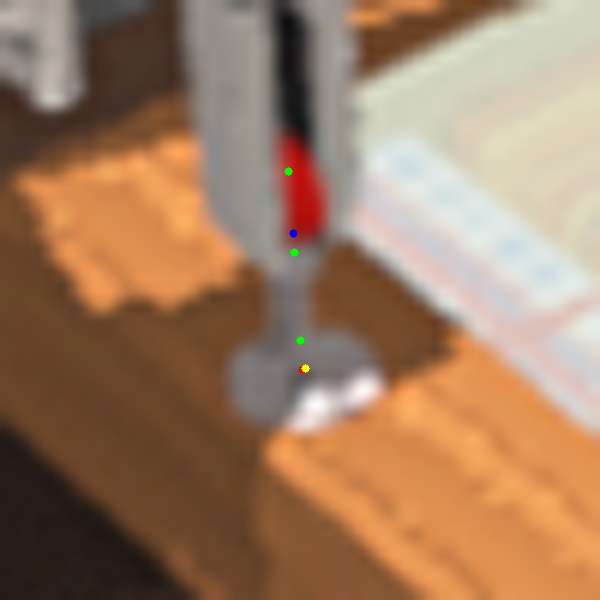

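```bash
cat > ov.py <<'E'
from h import *
import pickle,sys
def overlay(tag,out,n="side",off=(0,0),kxyz=(.4565,.032,.0795),kyaw=.217,l=262,t=150,w=60,h=60,k=10,pose=None,keyoff=0,dup=True):
    s=pickle.load(open(f"{tag}_{n}.pkl","rb")); c=cam(s)
    p,rot=pose; R=Ro.from_euler("xyz",rot).as_matrix(); p=np.array(p)
    f=s["frame"][t:t+h,l:l+w,::-1].astype(float); f=np.clip(f*1.3,0,255).astype(np.uint8)
    im=cv2.resize(f,None,fx=k,fy=k,interpolation=cv2.INTER_CUBIC); im0=im.copy()
    T=lambda P: ((proj(c,P)+np.array(off)-[l,t]+.5)*k).round().astype(int)
    def bx(x0,x1,y0,y1,z0,z1,col):
        P=np.array([(x,y,z) for x in(x0,x1) for y in(y0,y1) for z in(z0,z1)])@R.T+p; q=T(P)
        for a,b in((0,1),(0,2),(0,4),(1,3),(1,5),(2,3),(2,6),(3,7),(4,5),(4,6),(5,7),(6,7)): cv2.line(im,q[a].tolist(),q[b].tolist(),col,1)
    g=.0478
    K=keyoff
    bx(-.005+K,.005+K,-.002,.002,g-.022,g,(0,255,0))      # blade: tool x = key y
    bx(-.009+K,.009+K,-.0025,.0025,g-.038,g-.028,(0,255,255))
    th=np.linspace(0,2*np.pi,40)
    for yy in(-.005,.005):
        q=T(np.c_[.014*np.cos(th)+K,np.full(40,yy),g-.05+.014*np.sin(th)]@R.T+p); cv2.polylines(im,[q],True,(255,0,255),1)
    bx(-.008,.008,.005,.0175,-.06,.014,(255,0,0)); bx(-.008,.008,-.0175,-.005,-.06,.014,(255,0,0))
    kp=np.array(kxyz); 
    for z in(0,-.004):
        q=T(np.c_[.0185*np.cos(th),.0185*np.sin(th),np.full(40,z)]+kp); cv2.polylines(im,[q],True,(255,255,0),1)
    cc,ss=np.cos(kyaw),np.sin(kyaw); Rk=np.array([[cc,-ss,0],[ss,cc,0],[0,0,1]])
    q=T(np.array([(a*.0026,b*.0056,0) for a,b in((-1,-1),(-1,1),(1,1),(1,-1))])@Rk.T+kp); cv2.polylines(im,[q],True,(0,0,255),1)
    cxy=kp[:2]+.0885*np.array([cc,ss]); P=T(box(*cxy,kyaw,.224,.236,0,.078))
    for a,b in((4,5),(5,6),(6,7),(7,4),(0,3),(3,7),(0,4)): cv2.line(im,P[a].tolist(),P[b].tolist(),(255,255,255),1)
    o=np.hstack([im0,im]) if dup else im
    sc=min(1,800/o.shape[1]); cv2.imwrite(out,cv2.resize(o,None,fx=sc,fy=sc,interpolation=cv2.INTER_AREA))
E
python3 - <<'E'
from ov import *
o=robot.get_obs()
overlay("b1","pics/b1w.png",pose=(o["tool_pos"],o["ee_rot"]),l=268,t=152,w=44,h=44,k=18)
im=cv2.imread("pics/b1w.png"); print(im.shape)
overlay("b1","pics/b1x.png",pose=(o["tool_pos"],o["ee_rot"]),l=268,t=152,w=44,h=44,k=13,dup=False)
E
```

```text
(400, 800, 3)
```

View pics/b1x.png

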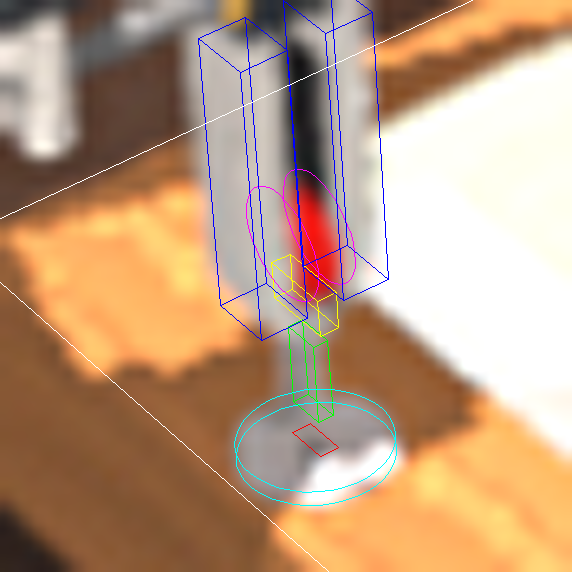

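View pics/b1w.png

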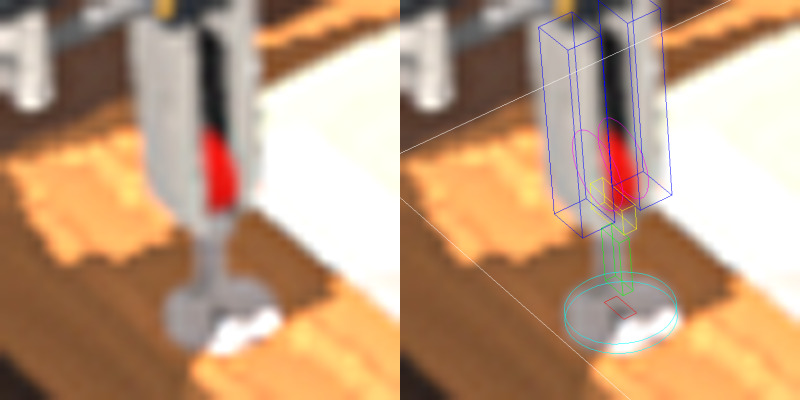

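```bash
python3 - <<'E'
from ov import *
c=cam(pickle.load(open("a4_side.pkl","rb"))); print(proj(c,[.4729,-.3036,.056]), proj(c,[.4729,-.3036,.0588]))
overlay("a4","pics/a4x.png",pose=([.4729,-.3036,.0538],[np.pi,0,1.686]),l=322,t=242,w=50,h=50,k=16,dup=True)
overlay("a5","pics/a5x.png",pose=([.4735,-.3035,.1700],[3.138,0.004,1.686]),l=328,t=210,w=50,h=50,k=16,dup=True)
a=cv2.imread("pics/a4x.png");b=cv2.imread("pics/a5x.png"); cv2.imwrite("pics/a45x.png",cv2.resize(np.vstack([a,b]),(600,600)))
E
```

```text
[[349.19066102 265.45317583]] [[349.21215362 264.73121333]]
```

View pics/a45x.png

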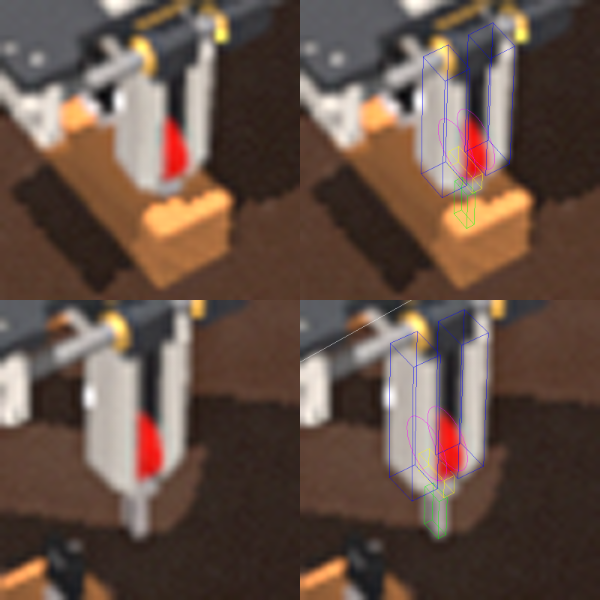

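```bash
python3 -c "
from h import *
plan(1,.458,.0305,.1295,1.787);rv(1.787)"
```

```text
t 10.2 at [0.4563 0.0309 0.1376] yaw 1.7847 rp [-3.1392e+00  4.0000e-04] d mm [ 1.7 -0.4 -8.1] dyaw deg 0.13 w 0.0103 F [0.2 0.6 0.4] T [ 0.02 -0.12 -0.02]
{'dx': np.float64(-0.03), 'dy': np.float64(0.07), 'dz': np.float64(0.33), 'rz': np.float64(-0.03)}
rot units [-0.027  0.005 -0.026]
```

```bash
python3 -m inch '[{"dx":-0.03,"dy":0.07,"dz":0.24,"rx":-0.03,"ry":0,"rz":-0.02,"grip":0},{"dx":0,"dy":0,"dz":0,"rx":0,"ry":0,"rz":0,"grip":0},{"dx":0,"dy":0,"dz":0,"rx":0,"ry":0,"rz":0,"grip":0}]'; cat > multi.py <<'E'
from h import *
import pickle,sys
tag=sys.argv[1]; N=int(sys.argv[2]); F=[];P=[];E=[]
for i in range(N):
    s=cams.snapshot("side"); o=robot.get_obs(); F.append(s["frame"].astype(float)); P.append(o["tool_pos"]); E.append(o["ee_rot"])
s["frame"]=np.mean(F,0); pickle.dump(s,open(f"{tag}_side.pkl","wb"))
E=np.array(E); E[:,0]=np.where(E[:,0]<0,E[:,0]+2*np.pi,E[:,0])
p,e=np.mean(P,0),E.mean(0); pickle.dump((p,e),open(f"{tag}_pose.pkl","wb")); print(o["time"],p.round(4),np.std(P,0).round(5),e.round(4),np.round(o["wrist_force"],1))
E
python3 multi.py b2 5; python3 - <<'E'
from ov import *
pose=pickle.load(open("b2_pose.pkl","rb"))
overlay("b2","pics/b2x.png",pose=pose,l=270,t=154,w=40,h=44,k=20,dup=True)
E
```

```text
time: 10.58
tool_pos: [0.4587, 0.0303, 0.1319]
ee_rot: [3.14, 0.001, 1.786]
wrist_force: [-0.0, -0.1, -0.0]
width: 0.0096
10.825 [0.4587 0.0303 0.1319] [1.e-05 1.e-05 2.e-05] [3.1399e+00 8.0000e-04 1.7862e+00] [-0.4 -0.2 -0.8]
```

View pics/b2x.png

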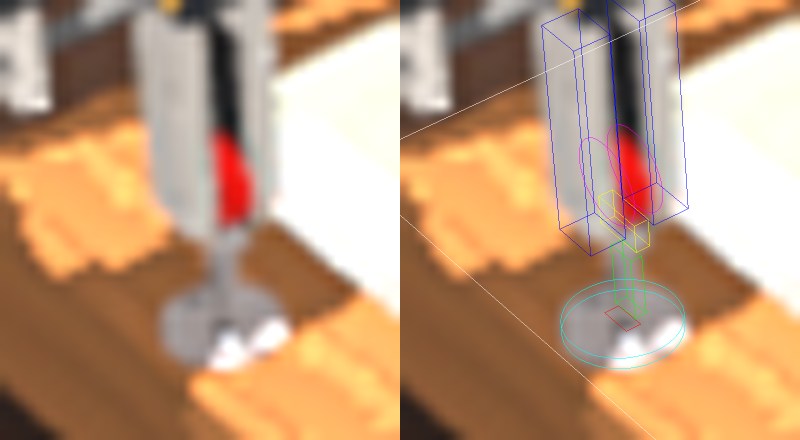

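```bash
python3 - <<'E'
from ov import *
pose=pickle.load(open("b2_pose.pkl","rb"))
overlay("b2","pics/b2y.png",pose=pose,l=282,t=172,w=20,h=22,k=40,dup=True)
s=pickle.load(open("b2_side.pkl","rb")); 
print(s["frame"][174:192,284:302].sum(2).round().astype(int))
E
```

```text
[[474 464 430 409 420 443 450 370 233 199 236 357 418 552 635 622 617 620]
 [453 491 472 431 436 452 451 377 248 213 237 352 386 507 619 630 622 619]
 [445 470 452 403 435 465 450 368 282 295 263 292 291 298 424 561 630 623]
 [443 430 347 280 357 414 426 384 358 390 345 263 230 216 245 391 549 630]
 [419 381 313 238 246 290 352 385 392 384 331 258 233 227 220 240 351 531]
 [321 236 219 211 207 231 300 340 361 335 264 231 230 234 233 221 230 338]
 [225 213 216 216 215 229 276 309 345 327 256 231 235 236 235 233 225 226]
 [227 227 226 220 217 217 242 282 338 335 282 248 233 232 238 237 234 226]
 [229 231 228 226 236 255 275 293 336 351 328 301 263 241 240 240 236 234]
 [224 224 238 269 283 291 329 321 329 367 377 365 331 284 248 240 237 232]
 [224 223 284 339 329 310 335 326 330 365 366 362 359 328 267 233 228 227]
 [234 237 327 373 359 360 360 331 322 350 356 349 357 365 306 230 227 236]
 [239 252 322 362 357 356 346 283 263 322 340 359 478 580 466 266 316 368]
 [242 249 318 365 360 356 350 311 428 453 360 471 670 736 589 382 450 491]
 [237 245 310 359 362 358 349 370 569 610 479 549 636 583 484 457 504 511]
 [223 237 270 313 341 344 356 475 562 603 568 472 408 410 441 446 501 519]
 [210 220 234 250 276 295 346 551 649 587 505 452 421 420 434 438 472 484]
 [210 207 216 229 237 304 370 405 426 450 450 433 431 432 429 429 426 427]]
```

View pics/b2y.png

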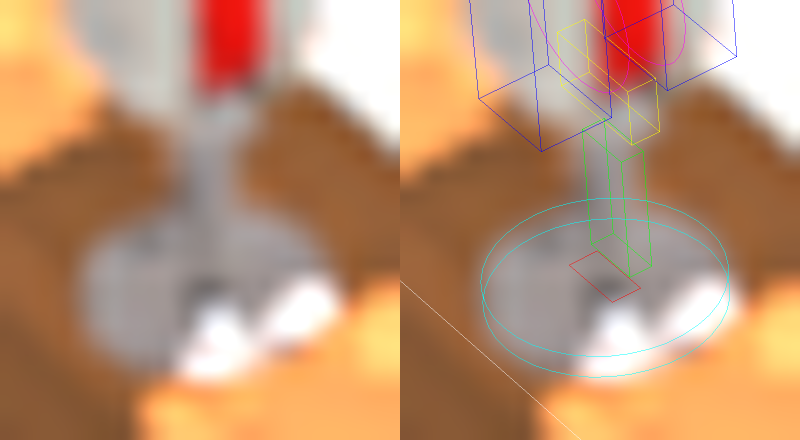

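```bash
python3 -m inch '[{"dx":0.026,"dy":-0.043,"dz":0.04,"rx":0.02,"ry":0,"rz":-0.01,"grip":0},{"dx":0,"dy":0,"dz":0.1,"rx":0,"ry":0,"rz":0,"grip":0},{"dx":0,"dy":0,"dz":0,"rx":0,"ry":0,"rz":0,"grip":0}]'; python3 -c "
from h import *
plan(1,.4575,.0307,.127,1.787);rv(1.787)"
```

```text
time: 11.2
tool_pos: [0.4574, 0.0308, 0.1282]
ee_rot: [-3.141, 0.001, 1.787]
wrist_force: [0.1, -0.9, -0.4]
width: 0.0101
t 11.2 at [0.4574 0.0308 0.1282] yaw 1.7873 rp [-3.1415e+00  8.0000e-04] d mm [ 0.1 -0.1 -1.2] dyaw deg -0.02 w 0.0101 F [ 0.1 -0.9 -0.4] T [-0.07 -0.12  0.02]
{'dx': np.float64(-0.0), 'dy': np.float64(0.0), 'dz': np.float64(0.05), 'rz': np.float64(0.0)}
rot units [-0.002  0.009  0.004]
```

```bash
python3 -m inch '[{"dx":0,"dy":0,"dz":0.08,"rx":0,"ry":0,"rz":0,"grip":0},{"dx":0,"dy":0,"dz":0.04,"rx":0,"ry":0,"rz":0,"grip":0}]'; python3 -c "
from h import *
plan(1,.4575,.0307,.127,1.787);rv(1.787)";python3 -m inch '[{"dx":0,"dy":0,"dz":0.06,"rx":0,"ry":0,"rz":0,"grip":0},{"dx":0,"dy":0,"dz":0.0,"rx":0,"ry":0,"rz":0,"grip":0}]'; python3 -c "
from h import *
plan(1,.4575,.0307,.127,1.787);rv(1.787)"
```

```text
time: 11.45
tool_pos: [0.4574, 0.0308, 0.125]
ee_rot: [-3.142, 0.001, 1.787]
wrist_force: [-0.2, -0.6, 0.6]
width: 0.0097
t 11.45 at [0.4574 0.0308 0.125 ] yaw 1.7873 rp [-3.1416e+00  8.0000e-04] d mm [ 0.1 -0.1  2. ] dyaw deg -0.02 w 0.0097 F [-0.2 -0.6  0.6] T [-0.06 -0.11 -0.05]
{'dx': np.float64(-0.0), 'dy': np.float64(0.0), 'dz': np.float64(-0.08), 'rz': np.float64(0.0)}
rot units [-0.     0.01   0.004]
time: 11.7
tool_pos: [0.4573, 0.0308, 0.1232]
ee_rot: [-3.141, 0.001, 1.787]
wrist_force: [-0.0, 0.4, -0.4]
width: 0.0101
t 11.7 at [0.4573 0.0308 0.1232] yaw 1.7872 rp [-3.1413e+00  7.0000e-04] d mm [ 0.2 -0.1  3.8] dyaw deg -0.01 w 0.0101 F [-0.   0.4 -0.4] T [-0.03 -0.04 -0.05]
{'dx': np.float64(-0.0), 'dy': np.float64(0.01), 'dz': np.float64(-0.15), 'rz': np.float64(0.0)}
rot units [-0.003  0.008  0.003]
```

```bash
python3 -m inch '[{"dx":0,"dy":0,"dz":0.06,"rx":0,"ry":0,"rz":0,"grip":0},{"dx":0,"dy":0,"dz":0.0,"rx":0,"ry":0,"rz":0,"grip":0}]';  python3 -m inch '[{"dx":0,"dy":0,"dz":0.06,"rx":0,"ry":0,"rz":0,"grip":0},{"dx":0,"dy":0,"dz":0.0,"rx":0,"ry":0,"rz":0,"grip":0}]'; python3 -c "
from h import *
plan(1,.4575,.0307,.127,1.787);rv(1.787)"; python3 multi.py b3 3; python3 - <<'E'
from ov import *
pose=pickle.load(open("b3_pose.pkl","rb"))
overlay("b3","pics/b3y.png",pose=pose,l=277,t=165,w=30,h=30,k=30,dup=True)
E
```

```text
time: 11.95
tool_pos: [0.4573, 0.0308, 0.1217]
ee_rot: [-3.141, 0.001, 1.787]
wrist_force: [0.1, -0.2, 0.3]
width: 0.0097
time: 12.2
tool_pos: [0.4574, 0.0307, 0.1201]
ee_rot: [-3.141, 0.001, 1.787]
wrist_force: [-0.6, -0.2, -0.2]
width: 0.0099
t 12.2 at [0.4574 0.0307 0.1201] yaw 1.7873 rp [-3.1415e+00  8.0000e-04] d mm [ 0.1 -0.   6.9] dyaw deg -0.02 w 0.0099 F [-0.6 -0.2 -0.2] T [-0.03 -0.11 -0.03]
{'dx': np.float64(-0.0), 'dy': np.float64(0.0), 'dz': np.float64(-0.28), 'rz': np.float64(0.0)}
rot units [-0.001  0.01   0.003]
12.35 [0.4575 0.0307 0.1203] [3.e-05 1.e-05 4.e-05] [3.1414e+00 9.0000e-04 1.7873e+00] [-0.5 -0.2 -0.5]
```

View pics/b3y.png

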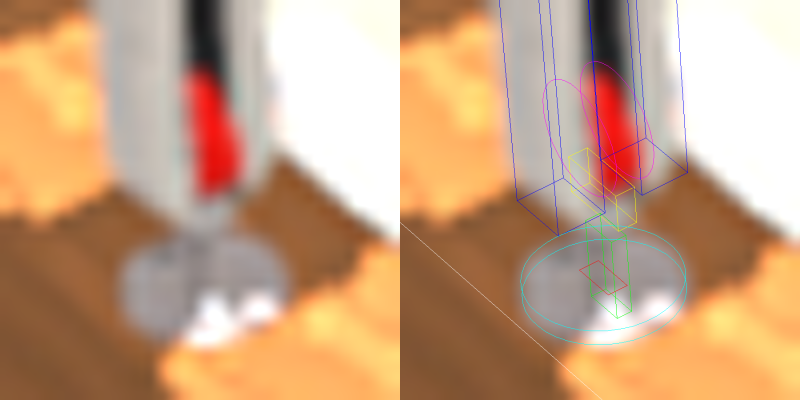

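```bash
python3 -m inch '[{"dx":0,"dy":0,"dz":0.05,"rx":0,"ry":0,"rz":0.7,"grip":0},{"dx":0,"dy":0,"dz":0.05,"rx":0,"ry":0,"rz":-0.7,"grip":0},{"dx":0,"dy":0,"dz":0.05,"rx":0,"ry":0,"rz":-0.7,"grip":0},{"dx":0,"dy":0,"dz":0.05,"rx":0,"ry":0,"rz":0.7,"grip":0}]';  python3 -c "
from h import *
plan(1,.4575,.0307,.127,1.787);rv(1.787)"
```

```text
time: 12.85
tool_pos: [0.4573, 0.0306, 0.1182]
ee_rot: [3.141, 0.001, 1.788]
wrist_force: [-2.8, -0.5, 4.7]
width: 0.0095
t 12.85 at [0.4573 0.0306 0.1182] yaw 1.7878 rp [3.1413e+00 1.4000e-03] d mm [0.2 0.1 8.8] dyaw deg -0.04 w 0.0095 F [-2.8 -0.5  4.7] T [-0.04  0.49 -0.03]
{'dx': np.float64(0.0), 'dy': np.float64(0.01), 'dz': np.float64(-0.35), 'rz': np.float64(0.01)}
rot units [0.003 0.017 0.009]
```

```bash
python3 -m inch '[{"dx":0,"dy":0,"dz":0.06,"rx":0,"ry":0,"rz":0.8,"grip":0},{"dx":0,"dy":0,"dz":0.06,"rx":0,"ry":0,"rz":-0.8,"grip":0},{"dx":0,"dy":0,"dz":0.06,"rx":0,"ry":0,"rz":-0.8,"grip":0},{"dx":0,"dy":0,"dz":0.06,"rx":0,"ry":0,"rz":0.8,"grip":0}]';  python3 -c "
from h import *
plan(1,.4575,.0307,.127,1.787);rv(1.787)"
```

```text
time: 13.35
tool_pos: [0.4572, 0.0306, 0.1176]
ee_rot: [3.14, 0.002, 1.788]
wrist_force: [-1.9, -0.4, 5.9]
width: 0.0098
t 13.35 at [0.4572 0.0306 0.1176] yaw 1.7882 rp [3.1399e+00 2.2000e-03] d mm [0.3 0.1 9.4] dyaw deg -0.07 w 0.0098 F [-1.9 -0.4  5.9] T [0.   0.52 0.05]
{'dx': np.float64(0.0), 'dy': np.float64(0.01), 'dz': np.float64(-0.37), 'rz': np.float64(0.01)}
rot units [0.019 0.026 0.014]
```

```bash
python3 -m inch '[{"dx":0,"dy":0,"dz":0.08,"rx":0,"ry":0,"rz":1,"grip":0},{"dx":0,"dy":0,"dz":0.08,"rx":0,"ry":0,"rz":-1,"grip":0},{"dx":0,"dy":0,"dz":0.08,"rx":0,"ry":0,"rz":-1,"grip":0},{"dx":0,"dy":0,"dz":0.08,"rx":0,"ry":0,"rz":1,"grip":0},{"dx":0,"dy":0,"dz":0.08,"rx":0,"ry":0,"rz":1,"grip":0},{"dx":0,"dy":0,"dz":0.08,"rx":0,"ry":0,"rz":-1,"grip":0}]';  python3 -c "
from h import *
plan(1,.4575,.0307,.127,1.787);rv(1.787)"
```

```text
time: 14.1
tool_pos: [0.4571, 0.0307, 0.1136]
ee_rot: [3.138, 0.003, 1.788]
wrist_force: [-1.8, 0.2, 1.3]
width: 0.0098
t 14.1 at [0.4571 0.0307 0.1136] yaw 1.7881 rp [3.1376 0.0032] d mm [ 0.4  0.  13.4] dyaw deg -0.06 w 0.0098 F [-1.8  0.2  1.3] T [-0.09  0.2   0.01]
{'dx': np.float64(-0.0), 'dy': np.float64(0.02), 'dz': np.float64(-0.53), 'rz': np.float64(0.01)}
rot units [0.045 0.036 0.013]
```

```bash
python3 -m inch '[{"dx":0,"dy":0.01,"dz":0.07,"rx":0.04,"ry":0.03,"rz":1,"grip":0},{"dx":0,"dy":0,"dz":0.07,"rx":0,"ry":0,"rz":-1,"grip":0},{"dx":0,"dy":0,"dz":0.07,"rx":0,"ry":0,"rz":-1,"grip":0},{"dx":0,"dy":0,"dz":0.07,"rx":0,"ry":0,"rz":1,"grip":0},{"dx":0,"dy":0,"dz":0.07,"rx":0,"ry":0,"rz":1,"grip":0},{"dx":0,"dy":0,"dz":0.07,"rx":0,"ry":0,"rz":-1,"grip":0}]';  python3 -c "
from h import *
plan(1,.4575,.0307,.127,1.787);rv(1.787)"
```

```text
time: 14.85
tool_pos: [0.458, 0.0308, 0.112]
ee_rot: [3.137, 0.002, 1.789]
wrist_force: [-3.3, 0.1, 6.9]
width: 0.0098
t 14.85 at [0.458  0.0308 0.112 ] yaw 1.7892 rp [3.1372e+00 1.8000e-03] d mm [-0.5 -0.1 15. ] dyaw deg -0.12 w 0.0098 F [-3.3  0.1  6.9] T [-0.03  0.66  0.03]
{'dx': np.float64(0.0), 'dy': np.float64(-0.02), 'dz': np.float64(-0.6), 'rz': np.float64(0.02)}
rot units [0.05  0.021 0.025]
```

```bash
python3 -m inch '[{"dx":0,"dy":-0.01,"dz":0.08,"rx":0.04,"ry":0.02,"rz":1,"grip":0},{"dx":0,"dy":0,"dz":0.08,"rx":0,"ry":0,"rz":-1,"grip":0},{"dx":0,"dy":0,"dz":0.08,"rx":0,"ry":0,"rz":-1,"grip":0},{"dx":0,"dy":0,"dz":0.08,"rx":0,"ry":0,"rz":1,"grip":0},{"dx":0,"dy":0,"dz":0.08,"rx":0,"ry":0,"rz":1,"grip":0},{"dx":0,"dy":0,"dz":0.08,"rx":0,"ry":0,"rz":-1,"grip":0}]';  python3 -c "
from h import *
plan(1,.4575,.0307,.127,1.787);rv(1.787)"
```

```text
time: 15.6
tool_pos: [0.4582, 0.0308, 0.1114]
ee_rot: [3.137, 0.002, 1.79]
wrist_force: [-3.6, -0.3, 8.9]
width: 0.0098
t 15.6 at [0.4582 0.0308 0.1114] yaw 1.7904 rp [3.1366e+00 1.7000e-03] d mm [-0.7 -0.1 15.6] dyaw deg -0.19 w 0.0098 F [-3.6 -0.3  8.9] T [0.01 0.73 0.04]
{'dx': np.float64(0.0), 'dy': np.float64(-0.03), 'dz': np.float64(-0.62), 'rz': np.float64(0.04)}
rot units [0.058 0.019 0.039]
```

```bash
python3 -m inch '[{"dx":0,"dy":-0.02,"dz":0.09,"rx":0.05,"ry":0.02,"rz":1,"grip":0},{"dx":0,"dy":0,"dz":0.09,"rx":0,"ry":0,"rz":-1,"grip":0},{"dx":0,"dy":0,"dz":0.09,"rx":0,"ry":0,"rz":-1,"grip":0},{"dx":0,"dy":0,"dz":0.09,"rx":0,"ry":0,"rz":1,"grip":0},{"dx":0,"dy":0,"dz":0.09,"rx":0,"ry":0,"rz":1,"grip":0},{"dx":0,"dy":0,"dz":0.09,"rx":0,"ry":0,"rz":-1,"grip":0}]';  python3 -c "
from h import *
plan(1,.4575,.0307,.127,1.787);rv(1.787)"
```

```text
time: 16.35
tool_pos: [0.4581, 0.0309, 0.1094]
ee_rot: [3.137, 0.001, 1.792]
wrist_force: [-3.6, 0.3, 5.5]
width: 0.01
t 16.35 at [0.4581 0.0309 0.1094] yaw 1.7915 rp [3.1366e+00 1.2000e-03] d mm [-0.6 -0.2 17.6] dyaw deg -0.26 w 0.01 F [-3.6  0.3  5.5] T [ 0.07  0.54 -0.03]
{'dx': np.float64(-0.0), 'dy': np.float64(-0.03), 'dz': np.float64(-0.7), 'rz': np.float64(0.05)}
rot units [0.057 0.014 0.052]
```

```bash
python3 -m inch '[{"dx":0,"dy":-0.02,"dz":0.08,"rx":0.05,"ry":0.01,"rz":0.95,"grip":0},{"dx":0,"dy":0,"dz":0.08,"rx":0,"ry":0,"rz":-0.9,"grip":0},{"dx":0,"dy":0,"dz":0.08,"rx":0,"ry":0,"rz":-0.9,"grip":0},{"dx":0,"dy":0,"dz":0.08,"rx":0,"ry":0,"rz":0.95,"grip":0}]';  python3 -c "
from h import *
plan(1,.4575,.0307,.127,1.787);rv(1.787)"
```

```text
time: 16.85
tool_pos: [0.4582, 0.0308, 0.1052]
ee_rot: [3.138, 0.001, 1.784]
wrist_force: [-1.3, -0.4, 3.0]
width: 0.0098
t 16.85 at [0.4582 0.0308 0.1052] yaw 1.7841 rp [3.1385e+00 1.0000e-03] d mm [-0.7 -0.1 21.8] dyaw deg 0.16 w 0.0098 F [-1.3 -0.4  3. ] T [-0.06  0.08  0.03]
{'dx': np.float64(0.0), 'dy': np.float64(-0.03), 'dz': np.float64(-0.87), 'rz': np.float64(-0.03)}
rot units [ 0.036  0.012 -0.033]
```

```bash
python3 -m inch '[{"dx":0,"dy":-0.01,"dz":0.08,"rx":0.03,"ry":0.01,"rz":0.4,"grip":0},{"dx":0,"dy":0,"dz":0.08,"rx":0,"ry":0,"rz":-0.4,"grip":0},{"dx":0,"dy":0,"dz":0.06,"rx":0,"ry":0,"rz":0,"grip":0}]';  python3 -c "
from h import *
plan(1,.4575,.0307,.127,1.787);rv(1.787)"
```

```text
time: 17.23
tool_pos: [0.4582, 0.0308, 0.1009]
ee_rot: [3.14, 0.0, 1.787]
wrist_force: [-1.6, -0.6, 2.2]
width: 0.0097
t 17.23 at [0.4582 0.0308 0.1009] yaw 1.7867 rp [3.1401e+00 3.0000e-04] d mm [-0.7 -0.1 26.1] dyaw deg 0.01 w 0.0097 F [-1.6 -0.6  2.2] T [0.01 0.23 0.01]
{'dx': np.float64(0.0), 'dy': np.float64(-0.03), 'dz': np.float64(-1.05), 'rz': np.float64(-0.0)}
rot units [ 0.017  0.004 -0.003]
```

```bash
python3 -m inch '[{"dx":0,"dy":0,"dz":0.06,"rx":0.01,"ry":0,"rz":0.3,"grip":0},{"dx":0,"dy":0,"dz":0.06,"rx":0,"ry":0,"rz":-0.3,"grip":0},{"dx":0,"dy":0,"dz":0.06,"rx":0,"ry":0,"rz":0,"grip":0}]';  python3 -c "
from h import *
plan(1,.4575,.0307,.127,1.787);rv(1.787)"; python3 -m inch '[{"dx":0,"dy":0,"dz":0.06,"rx":0.01,"ry":0,"rz":0,"grip":0},{"dx":0,"dy":0,"dz":0.06,"rx":0,"ry":0,"rz":0,"grip":0}]';  python3 -c "
from h import *
plan(1,.4575,.0307,.127,1.787);rv(1.787)"
```

```text
time: 17.6
tool_pos: [0.4584, 0.0308, 0.0991]
ee_rot: [3.141, 0.001, 1.786]
wrist_force: [-5.9, -0.6, 10.3]
width: 0.01
t 17.6 at [0.4584 0.0308 0.0991] yaw 1.7864 rp [3.1405e+00 6.0000e-04] d mm [-0.9 -0.1 27.9] dyaw deg 0.04 w 0.01 F [-5.9 -0.6 10.3] T [0.01 0.96 0.05]
{'dx': np.float64(0.0), 'dy': np.float64(-0.03), 'dz': np.float64(-1.12), 'rz': np.float64(-0.01)}
rot units [ 0.012  0.007 -0.007]
time: 17.85
tool_pos: [0.4584, 0.0308, 0.0991]
ee_rot: [3.141, 0.001, 1.787]
wrist_force: [-4.1, 0.2, 10.8]
width: 0.0098
t 17.85 at [0.4584 0.0308 0.0991] yaw 1.7866 rp [3.1408e+00 9.0000e-04] d mm [-0.9 -0.1 27.9] dyaw deg 0.02 w 0.0098 F [-4.1  0.2 10.8] T [0.03 0.84 0.02]
{'dx': np.float64(0.0), 'dy': np.float64(-0.04), 'dz': np.float64(-1.12), 'rz': np.float64(-0.0)}
rot units [ 0.009  0.01  -0.005]
```

```bash
python3 -m inch '[{"dx":0,"dy":-0.025,"dz":0.02,"rx":0,"ry":0,"rz":0,"grip":0},{"dx":0,"dy":0,"dz":0.03,"rx":0,"ry":0,"rz":0.5,"grip":0},{"dx":0,"dy":0,"dz":0.03,"rx":0,"ry":0,"rz":1,"grip":0},{"dx":0,"dy":0,"dz":0.03,"rx":0,"ry":0,"rz":1,"grip":0}]';  python3 -c "
from h import *
plan(1,.458,.0307,.127,1.787);rv(1.787)"
```

```text
time: 18.35
tool_pos: [0.4584, 0.0307, 0.0991]
ee_rot: [3.138, 0.001, 1.562]
wrist_force: [-3.1, 0.3, 8.4]
width: 0.0098
t 18.35 at [0.4584 0.0307 0.0991] yaw 1.5621 rp [3.1384e+00 8.0000e-04] d mm [-0.4 -0.  27.9] dyaw deg 12.89 w 0.0098 F [-3.1  0.3  8.4] T [0.01 0.53 0.05]
{'dx': np.float64(-0.0), 'dy': np.float64(-0.02), 'dz': np.float64(-1.12), 'rz': np.float64(-2.58)}
rot units [ 0.036  0.014 -2.578]
```

```bash
python3 -m inch '[{"dx":0,"dy":-0.01,"dz":0.03,"rx":0.03,"ry":0.01,"rz":1,"grip":0},{"dx":0,"dy":0,"dz":0.03,"rx":0,"ry":0,"rz":1,"grip":0},{"dx":0,"dy":0,"dz":0.03,"rx":0,"ry":0,"rz":1,"grip":0},{"dx":0,"dy":0,"dz":0.03,"rx":0,"ry":0,"rz":1,"grip":0},{"dx":0,"dy":0,"dz":0.03,"rx":0,"ry":0,"rz":1,"grip":0}]';  python3 -c "
from h import *
plan(1,.458,.0307,.127,1.787);rv(1.1)"
```

```text
time: 18.98
tool_pos: [0.4585, 0.0305, 0.0991]
ee_rot: [3.139, -0.0, 1.112]
wrist_force: [-3.4, 0.4, 6.4]
width: 0.0099
t 18.98 at [0.4585 0.0305 0.0991] yaw 1.112 rp [ 3.1394e+00 -1.0000e-04] d mm [-0.5  0.2 27.9] dyaw deg 38.67 w 0.0099 F [-3.4  0.4  6.4] T [-0.06  0.62  0.11]
{'dx': np.float64(-0.0), 'dy': np.float64(-0.02), 'dz': np.float64(-1.12), 'rz': np.float64(-7.73)}
rot units [ 0.025 -0.002  0.138]
```

```bash
python3 -m inch '[{"dx":-0.01,"dy":-0.015,"dz":0.03,"rx":0.02,"ry":0,"rz":1,"grip":0},{"dx":0,"dy":0,"dz":0.03,"rx":0,"ry":0,"rz":1,"grip":0},{"dx":0,"dy":0,"dz":0.03,"rx":0,"ry":0,"rz":1,"grip":0},{"dx":0,"dy":0,"dz":0.03,"rx":0,"ry":0,"rz":1,"grip":0},{"dx":0,"dy":0,"dz":0.03,"rx":0,"ry":0,"rz":1,"grip":0},{"dx":0,"dy":0,"dz":0.03,"rx":0,"ry":0,"rz":1,"grip":0},{"dx":0,"dy":0,"dz":0.03,"rx":0,"ry":0,"rz":1,"grip":0}]';  python3 -c "
from h import *
plan(1,.458,.0307,.127,1.787);rv(0.08)"
```

```text
time: 19.85
tool_pos: [0.4584, 0.0308, 0.0991]
ee_rot: [3.141, -0.002, 0.483]
wrist_force: [-3.3, -0.2, 7.5]
width: 0.0098
t 19.85 at [0.4584 0.0308 0.0991] yaw 0.4826 rp [ 3.1406e+00 -2.0000e-03] d mm [-0.4 -0.1 27.9] dyaw deg 74.74 w 0.0098 F [-3.3 -0.2  7.5] T [-0.05  0.62  0.12]
{'dx': np.float64(-0.02), 'dy': np.float64(-0.0), 'dz': np.float64(-1.12), 'rz': np.float64(-14.95)}
rot units [ 0.007 -0.025  4.614]
```

```bash
python3 -m inch '[{"dx":0,"dy":0,"dz":0.03,"rx":0,"ry":-0.02,"rz":1,"grip":0},{"dx":0,"dy":0,"dz":0.03,"rx":0,"ry":0,"rz":1,"grip":0},{"dx":0,"dy":0,"dz":0.03,"rx":0,"ry":0,"rz":1,"grip":0},{"dx":0,"dy":0,"dz":0.03,"rx":0,"ry":0,"rz":1,"grip":0},{"dx":0,"dy":0,"dz":0.03,"rx":0,"ry":0,"rz":0.2,"grip":0}]';  python3 -c "
from h import *
plan(1,.458,.0307,.127,1.787);rv(0.08)";python3 look.py c1 '{"side":(300,180,50),"top":(289,220,50)}'
```

```text
time: 20.48
tool_pos: [0.4585, 0.0307, 0.0991]
ee_rot: [3.14, -0.001, 0.105]
wrist_force: [-3.0, -0.3, 7.5]
width: 0.0098
t 20.48 at [0.4585 0.0307 0.0991] yaw 0.1051 rp [ 3.1397e+00 -1.3000e-03] d mm [-0.5  0.  27.9] dyaw deg 96.37 w 0.0098 F [-3.  -0.3  7.5] T [0.03 0.69 0.14]
{'dx': np.float64(-0.02), 'dy': np.float64(-0.0), 'dz': np.float64(-1.12), 'rz': np.float64(-19.27)}
rot units [ 0.022 -0.015  0.288]
```

View pics/c1.png

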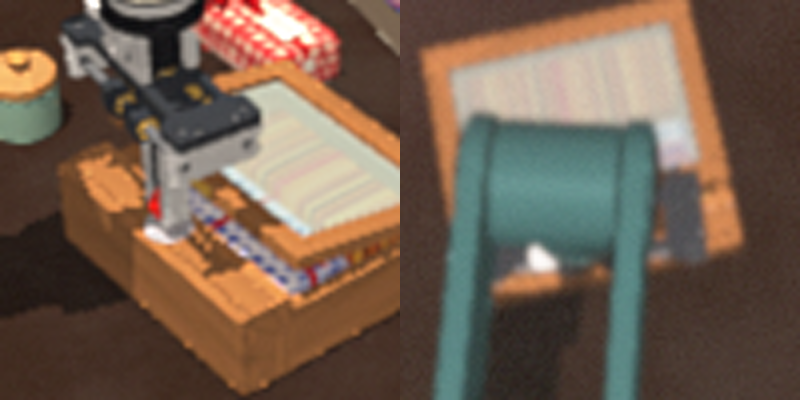

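```bash
python3 -m inch '[{"dx":0,"dy":0,"dz":0.03,"rx":0.02,"ry":-0.01,"rz":0.3,"grip":0},{"dx":0,"dy":0,"dz":0.03,"rx":0,"ry":0,"rz":0.08,"grip":0}]';  python3 -c "
from h import *
plan(1,.458,.0307,.127,1.787);rv(0.08)";python3 multi.py c2 4; python3 - <<'E'
from ov import *
pose=pickle.load(open("c2_pose.pkl","rb"))
overlay("c2","pics/c2y.png",pose=pose,l=272,t=150,w=44,h=44,k=18,dup=True)
s=pickle.load(open("c2_side.pkl","rb"));cv2.imwrite("pics/c2.png",s["frame"][:,:,::-1])
E
```

```text
time: 20.82
tool_pos: [0.4585, 0.0306, 0.0991]
ee_rot: [3.141, -0.001, 0.072]
wrist_force: [-2.7, 0.5, 7.1]
width: 0.0098
t 20.82 at [0.4585 0.0306 0.0991] yaw 0.0723 rp [ 3.141e+00 -6.000e-04] d mm [-0.5  0.1 27.9] dyaw deg 98.24 w 0.0098 F [-2.7  0.5  7.1] T [0.02 0.6  0.1 ]
{'dx': np.float64(-0.02), 'dy': np.float64(-0.01), 'dz': np.float64(-1.12), 'rz': np.float64(-19.65)}
rot units [ 0.006 -0.007 -0.088]
21.025 [0.4585 0.0306 0.0991] [2.e-05 1.e-05 1.e-05] [ 3.141e+00 -7.000e-04  7.250e-02] [-3.5 -0.1  7.1][ WARN:0@0.917] global loadsave.cpp:1063 imwrite_ Unsupported depth image for selected encoder is fallbacked to CV_8U.
```

View pics/c2y.png

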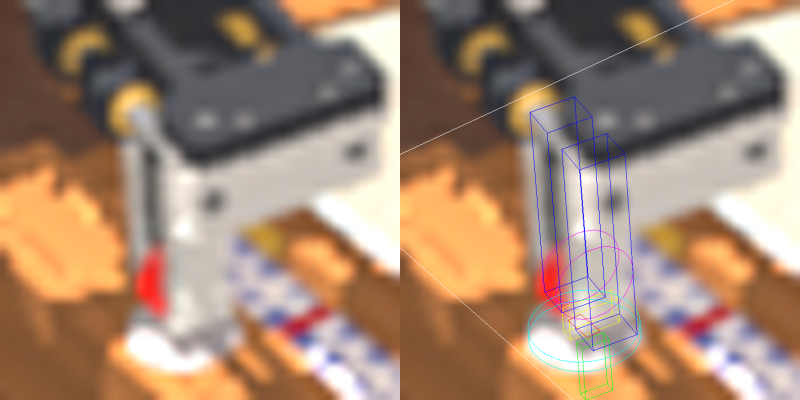

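View pics/c2.png

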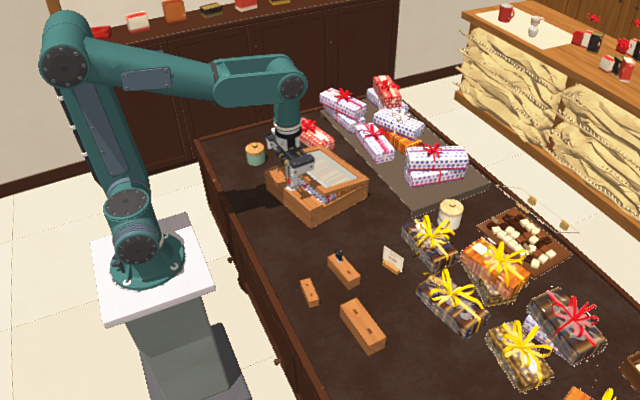

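The side picture shows the lid raised at about (330,175). The gripper is on the red key head at (288,180), the black key still stands in the block at (339,255), and nothing else has moved. The key is held at its stop with a 7 N push and has turned 98° less play, with the spring torque still felt, so I'm handing it in.

```bash
python3 -c "
from h import *
print(robot.close_job()); o=robot.get_obs(); print(o['time'],o['tool_pos'],o['ee_rot'],o['wrist_force'],o['width'])"
```

```text
the job is handed in; nothing more can be done
None
the job is handed in; nothing more can be done
```

The case is unlocked and the lid has sprung up. I handed the job in at about 21 s, with the gripper still holding the red key fully home and turned.

- **Insertion:** I wiggled the key about 5° each way. Both wafers gave way; the highest downward push I read was about 9 N, and the key then stopped firmly within 0.2 mm of where I expected home to be.
- **Turn:** I turned the key 98° clockwise. That is about 90° at the plug once the key's play is taken off. I inferred the plug and bolt positions from this turn and the raised lid, because neither can be read directly.
- **Last checks:** The side picture showed the lid up, the black key still in the block and nothing else visibly moved. The gripper was 9.8 mm open on the head, pushing down with about 7 N, and I still felt roughly 0.1 N m of torque at the wrist.
- **Disagreements:** The side camera drew the gripper near the lock about 0.7 to 1.2 pixels (2 to 3 mm) off the measured pose, so I corrected for it when aligning the key. A side force of about 3 N stayed on the key, probably from resting about half a millimetre off-centre in the slot. I didn't fully remove it.

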